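# Blow-dry the rinsed filter cassettes

## Robot

A 6-joint arm with a two-finger parallel gripper is mounted at the origin on the work surface. World frame = base frame: x ahead of the robot, y to its left, z up, the work surface at z = 0. Lengths are in m, angles in rad, forces in N, time in s.
With the tool pointing down it reaches from about 0.35 to 0.925 m from the base axis. Payload 6.4 kg.
Tool frame: the origin (TCP) lies midway between the tips of the shut fingers; the grasp point (between the pads) lies 19 mm behind it; z points along the fingers, y is the direction in which the jaws open and shut (so a half turn about z gives the same grasp; the last joint's range is limited). The gripper opens to 94 mm and grips with 3 to 60 N. Pads are 16 mm wide; open, the fingers measure 119 mm over their backs; the gripper's body (75 mm by 177 mm) begins 78 mm behind the grasp point.
Start: joints at [-1.293, 0.245, 1.558, -0, 1.339, -0.174], TCP at [0.284, -0.585, 0.205] pointing down, gripper open.
Joint ranges: [-3.13, 3.13], [-1.02, 2.26], [0.13, 2.54], [-0.95, 4.09], [0.21, 2.88], [-2.74, 2.74]. Speed limits (rad/s): [2.57, 2.57, 3.14, 3.14, 3.14, 3.14].

## Interface

Orientations are given as a unit quaternion [x, y, z, w].
In Python, from bench import arm gives the robot as it stands.
- The arm moves only by the tool send_rows, never from a script. Its argument "steps" is a list of rows, each a list of 2 entries, a list of its own where there are three numbers: the shift along the tool's x, y, z in mm, then the turn, a rotation vector about the tool's x, y, z in rad. A call has 1 to 10 rows; each row shifts and turns the commanded pose from where the row before left it, along the tool's axes as they then stand; what a row does not reach is not made up. A row lasts 1/12 s, in which the tool goes at most 41.7 mm and 7.16 degrees, less where a joint would pass 70% of its speed; a pose out of reach is approached as far as the arm can. A call is refused whole if a number of a shift passes 41.7 or a number of a turn 0.125, either way. A call with a gripper value outside its range is refused whole. "hand" is the opening in per cent of the stroke, from 0 (shut) to 100 (fully open), set as the call begins (left out, the last holds). The fingers move at their own pace and stop on an object; the grip force is fixed at half the most. Time passes only in rows, so rows that do not move let the fingers close. It gives the time, the measured TCP pose, the force and the opening at its end, in the units of the state.
- arm.read_state(): the state, without advancing time (a new reading comes with each control period).
- arm.snapshot(name): name is "scene" or "side" or "wrist"; returns a dict with "img" (480x640x3 uint8, blue, green, red), "intrinsics" (3x3 intrinsics, pixels), "k1" (the pictures are not rectified: a ray, as slopes to the right and down, at radius r is drawn at 1 + k1 r^2 times it, then the intrinsics apply), "view" (4x4, takes a point from world to camera coordinates); the wrist camera has in their place "T_tool_cam" (4x4, takes a point from camera to tool coordinates, whose origin is the TCP and whose axes are the flange's). Camera axes: x right, y down, z forward; pixel columns grow to the right and rows downward; lengths in m; the calibration is good to about 2 mm. A picture is of the moment at which its call begins: read the wrist's pose just before it. There is no depth.
- arm.hand_in(): hands the job in, once; it reports no verdict.
The state is a dict: "clock": time; "q": joint angles; "dq": joint speeds; "joint_efforts": joint torques, N m; "tool_pos": TCP position; "tcp_rot": TCP orientation; "force": force on the tool from outside, world axes, zero at the start; "torque": the same for the moment, N m; "opening": finger opening in m.
Only numpy, scipy, OpenCV 4.12 (cv2) and the standard library are available. Lean on these libraries where they do the work, as an engineer would, in place of code of your own. Each camera call takes 0.05 s, during which the arm holds its last target.

## Task

Blow-dry the rinsed filter cassettes that lie on the bench: stand every one of them upright on an edge or end inside the steel tray, then lock the tray by knocking both of its sprung pins fully home with the mallet (not with the gripper). Only then squeeze the air gun's trigger right in for about three seconds and let it go, and leave the mallet back on its rubber mat, the cassettes still standing in the locked tray and everything else on the bench undisturbed.

Things in the scene. Friction and masses are not known exactly. Their poses are not given: they have to be found in the camera images.
- cassette_1: Filter cassette, one of two or three alike: a rigid white plastic slab 120 x 60 x 28 mm, 0.16 kg, with grey membrane windows on both faces. Origin at its centre; its x axis runs along the 120 mm, y along the 60 mm, z across the 28 mm (normal to the faces). Starts lying flat on the bench, so its centre is 14 mm up.
- cassette_2: Filter cassette like cassette_1.
- cassette_3: Filter cassette like cassette_1.
- tray: Fixed shallow steel tray, 130 mm along its x, 290 mm along its y; origin on the bench under its centre, z up. Its floor is 10 mm above the bench, its 4 mm wide rim 18 mm. On its -x side (towards the robot) are the two locking pins, at x = -95 mm, y = +110 mm (pin a) and -110 mm (pin b), each in a fixed dark sleeve 30 mm across and 38 mm above the bench on a flat lug.
- tray_floor (a point): Centre of the tray's floor, top surface (10 mm above the bench), axes as the tray.
- pin_a (a joint): Depth of locking pin a (at the tray's +y end) in m: 0 is fully up, 0.020 fully home. It moves straight down, is sprung upwards (150 N/m) and stiff (6 N friction), takes about 10 N to drive home and stays where it is left.
- pin_b (a joint): Depth of locking pin b (at the tray's -y end), as pin_a.
- pin_a_top (a point): Centre of the top of pin a's round aluminium head, 30 mm across and 10 mm thick; 70 mm above the bench when up, 50 mm when home.
- pin_b_top (a point): Centre of the top of pin b's head, as pin_a_top.
- mallet: Mallet, 0.42 kg, standing on its striking face, handle level. The off-white rubber head is a block 50 x 50 mm, 80 mm high; the origin is the centre of its lower (striking) face, z up through the head. The wooden handle, 22 mm wide and 26 mm high, leaves the head level towards -x, 40 mm above the striking face, from x = -25 to -185 mm.
- mallet_grip (a point): Point on the handle's axis 60 mm from the head's axis, 40 mm above the striking face: a good place to grip across the 22 mm, near the balance point.
- mat: Fixed grey rubber mat, 140 mm along its x, 190 mm along its y, 6 mm thick, origin on the bench under its centre. The mallet stands on it at the start.
- gun: Air gun clamped upside down on a fixed stand, foot 130 x 90 mm, origin on the bench; x points along the nozzle (towards the tray), z up. The barrel, 38 mm across, lies 78 mm above the bench; the nozzle ends at x = +140 mm. The black grip stands up: x -26 to 0 mm, y -15 to +15 mm, its top 175 mm above the bench (185 mm with a brass stub).
- trigger (a joint): Angle of the steel trigger in rad: 0 released, 0.25 squeezed right in. Hinged above the barrel at gun x = +11 mm, 92 mm above the bench; 72 mm long, 10 mm thick, 18 mm wide. At 0 it leans towards the nozzle, its top end out to gun x = +34 mm, 162 mm up; squeezed, it stands upright, its front at gun x = +16 mm. A spring (0.2 N m at first, 0.4 N m at the end) returns it.
- gun_squeeze (a point): Point midway between the grip's back (gun x = -26 mm) and the squeezed trigger's front (x = +16 mm), 142 mm above the bench, at gun x = -5 mm; pinch here along the gun's x. Released, the trigger's front is 55 mm from the grip's back at this height and 60 mm at the trigger's top end.
- beaker: Bystander: glass beaker, 72 mm across, 95 mm high.
- jar: Bystander: small amber jar with a white cap, 60 mm across, 85 mm high.
Mind the look-alikes: they are no part of the job. What is shaped like the mallet but blue or purple is not meant.

How it is judged:
On the way, in this order (a step that is already met when the one before it is completed fails the run):
1. every cassette stands upright in the tray, let go (angle between cassette_1's own z axis and vertical between 1.47 and 1.67 rad and x of cassette_1 in the frame of tray_floor between -0.05 and 0.05 m and y of cassette_1 in the frame of tray_floor between -0.13 and 0.13 m and z of cassette_1 in the frame of tray_floor between 0.025 and 0.0635 m and angle between cassette_2's own z axis and vertical between 1.47 and 1.67 rad and x of cassette_2 in the frame of tray_floor between -0.05 and 0.05 m and y of cassette_2 in the frame of tray_floor between -0.13 and 0.13 m and z of cassette_2 in the frame of tray_floor between 0.025 and 0.0635 m and angle between cassette_3's own z axis and vertical between 1.47 and 1.67 rad and x of cassette_3 in the frame of tray_floor between -0.05 and 0.05 m and y of cassette_3 in the frame of tray_floor between -0.13 and 0.13 m and z of cassette_3 in the frame of tray_floor between 0.025 and 0.0635 m and contact force between the fingers and cassette_1 below 0.5 N and contact force between the fingers and cassette_2 below 0.5 N and contact force between the fingers and cassette_3 below 0.5 N and linear speed of each of cassette_1, cassette_2, cassette_3 below 0.02 m/s), for 0.3 s.
2. both locking pins are driven home, the cassettes still standing (value of joint each of pin_a, pin_b above 0.017 m and angle between cassette_1's own z axis and vertical between 1.47 and 1.67 rad and x of cassette_1 in the frame of tray_floor between -0.05 and 0.05 m and y of cassette_1 in the frame of tray_floor between -0.13 and 0.13 m and z of cassette_1 in the frame of tray_floor between 0.025 and 0.0635 m and angle between cassette_2's own z axis and vertical between 1.47 and 1.67 rad and x of cassette_2 in the frame of tray_floor between -0.05 and 0.05 m and y of cassette_2 in the frame of tray_floor between -0.13 and 0.13 m and z of cassette_2 in the frame of tray_floor between 0.025 and 0.0635 m and angle between cassette_3's own z axis and vertical between 1.47 and 1.67 rad and x of cassette_3 in the frame of tray_floor between -0.05 and 0.05 m and y of cassette_3 in the frame of tray_floor between -0.13 and 0.13 m and z of cassette_3 in the frame of tray_floor between 0.025 and 0.0635 m), for 0.2 s.
3. the air gun's trigger is held squeezed right in for 2 s, with the tray locked and the cassettes standing (all of step 2 and value of joint trigger above 0.21 rad), for 2 s.
4. the trigger is let go (value of joint trigger below 0.05 rad), for 0.2 s.
At the end, for the whole second after the job is handed in: Every cassette stands on an edge or end on the tray's floor, faces within 0.1 rad of vertical, at rest; both pins at least 17 of 20 mm down; trigger released (under 0.05 rad); the mallet's head is on the mat (its face centre over the mat, under 50 mm above the bench) (all of step 2 and linear speed of each of cassette_1, cassette_2, cassette_3 below 0.02 m/s and value of joint trigger below 0.05 rad and x of mallet in the frame of mat between -0.07 and 0.07 m and y of mallet in the frame of mat between -0.095 and 0.095 m and z of mallet in the frame of mat below 0.05 m); the robot touches nothing.
It fails at once if the gripper or arm pushes a locking pin (only the mallet may) (contact force between any of the fingers, the arm and pin_a above 2 N or contact force between any of the fingers, the arm and pin_b above 2 N).
It fails at once if a bystander is disturbed (moved over 30 mm) (distance of any of beaker, jar from where it was at the start of the episode above 0.03 m).
Of cassette_1, cassette_2, cassette_3 only 2 to 3 are there at a start; the rules pass over those that are not, and their reading is None.
At some moment in a run one of mallet may be knocked a few centimetres aside while the robot is not near it.
It also fails if it takes over 210 s, if anything falls off the work surface, if the arm or the gripper's body presses on something with over 40 N, if the wrist force passes 120 N, or if a joint passes its speed limit or range.

## Working session

There is one attempt and no reset: what is moved stays moved. The work goes in short steps, Python scripts to look and compute and a tool call to move; the robot and the scene stay as the last step left them, time stands still between calls to the robot, and variables do not carry over. Pictures are saved under pics/ and viewed, and the job is handed in when it is done.

Besides the shell and the picture viewer there is one more tool, called after "Call:" by a JSON object that holds its "method" and its "body". send_rows: Moves the arm, as the interface text tells. Its arguments: {"type":"object","properties":{"steps":{"type":"array"},"hand":{"type":"number"}},"required":["steps"]}

```bash
ls -la; mkdir -p pics; cat > h.py <<'E'
import numpy as np, cv2
from bench import arm
from scipy.spatial.transform import Rotation as R
def snap(n,name):
    st=arm.read_state(); s=arm.snapshot(n); cv2.imwrite('pics/%s.png'%name,s['img'])
    np.savez('pics/%s.npz'%name,img=s['img'],K=s['intrinsics'],k1=s['k1'],V=viewof(s,st)); return st
def viewof(s,st):
    if 'view' in s: return np.array(s['view'])
    T=np.eye(4);T[:3,:3]=R.from_quat(st['tcp_rot']).as_matrix();T[:3,3]=st['tool_pos']
    return np.linalg.inv(T@np.array(s['T_tool_cam']))
def load(name): return np.load('pics/%s.npz'%name)
def ray(c,uv):
    K=c['K'];k=float(c['k1'])
    xd=np.array([(uv[0]-K[0,2])/K[0,0],(uv[1]-K[1,2])/K[1,1]])
    x=xd.copy()
    for _ in range(30): x=xd/(1+k*(x@x))
    W=np.linalg.inv(c['V']); d=W[:3,:3]@np.array([x[0],x[1],1]); return W[:3,3],d/np.linalg.norm(d)
def onz(c,uv,z):
    o,d=ray(c,uv); return o+d*(z-o[2])/d[2]
def tri(c1,u1,c2,u2):
    o1,d1=ray(c1,u1);o2,d2=ray(c2,u2)
    A=np.stack([d1,-d2],1);t=np.linalg.lstsq(A,o2-o1,rcond=None)[0]
    p,q=o1+t[0]*d1,o2+t[1]*d2; return (p+q)/2,np.linalg.norm(p-q)
def proj(c,p):
    x=(c['V']@np.append(p,1))[:3];x=x[:2]/x[2];x=x*(1+float(c['k1'])*(x@x));K=c['K']
    return np.array([K[0,0]*x[0]+K[0,2],K[1,1]*x[1]+K[1,2]])
E
python3 - <<'E'
from h import *
for n in ('scene','side','wrist'): st=snap(n,n+'0'); c=load(n+'0'); print(n,c['K'].tolist(),c['k1'],np.linalg.inv(c['V']).round(3).tolist())
print(st)
E
```

```text
total 12
drwxr-xr-x  3 agent agent 4096 Dec  7 14:14 .
drwxr-xr-x 23 root  root  4096 Dec  7 14:14 ..
drwxr-xr-x  2 agent agent 4096 Dec  7 14:14 pics
scene [[529.747770463936, 0.0, 322.6924064981901], [0.0, 529.747770463936, 239.51407564358558], [0.0, 0.0, 1.0]] -0.12156907033369523 [[0.885, 0.353, -0.304, 0.81], [0.466, -0.667, 0.581, -0.63], [0.002, -0.656, -0.755, 1.079], [0.0, 0.0, 0.0, 1.0]]
side [[478.22679713571085, 0.0, 318.1623006416926], [0.0, 478.22679713571085, 230.10571902150434], [0.0, 0.0, 1.0]] 0.013205934339566993 [[-1.0, -0.024, 0.019, 0.375], [-0.03, 0.763, -0.645, 0.833], [0.001, -0.646, -0.764, 0.975], [0.0, 0.0, 0.0, 1.0]]
wrist [[369.82118544369496, 0.0, 324.8640932987811], [0.0, 369.82118544369496, 237.87353674657547], [0.0, 0.0, 1.0]] -0.06204339395732177 [[0.436, -0.873, -0.219, 0.346], [-0.9, -0.424, -0.104, -0.554], [-0.002, 0.242, -0.97, 0.383], [0.0, 0.0, 0.0, 1.0]]
{'clock': 0.1, 'q': array([-1.29311187e+00,  2.45691446e-01,  1.55888200e+00, -2.21647635e-05,
        1.33868392e+00, -1.74104548e-01]), 'dq': array([ 0.00051069, -0.00190914, -0.00220763, -0.00178716, -0.00152947,
       -0.00052097]), 'joint_efforts': array([ 7.22968139e-05, -4.16912842e+01, -3.15527451e+01,  6.87124394e-02,
        3.09647969e-02, -5.21473373e-05]), 'tool_pos': array([ 0.28362304, -0.58426489,  0.20449474]), 'tcp_rot': array([ 9.74593237e-01,  2.23980645e-01, -5.38570693e-05, -8.30682910e-04]), 'force': array([ 0.48891937, -0.27363604, -0.11988899]), 'torque': array([0.01658567, 0.03473169, 0.02373591]), 'opening': 0.09441329037491165}
```

View pics/scene0.png

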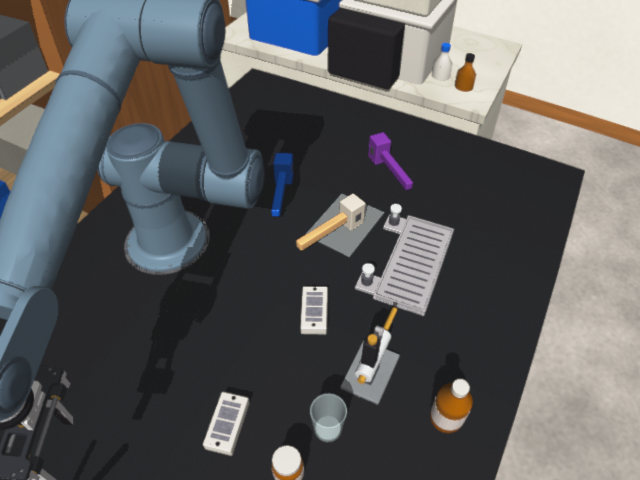

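View pics/side0.png

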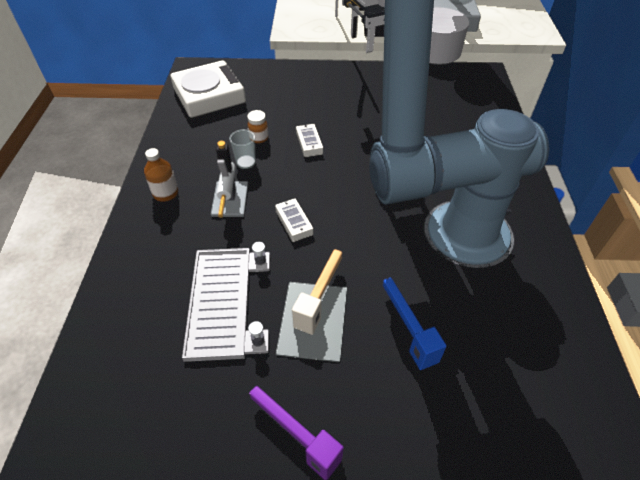

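View pics/wrist0.png

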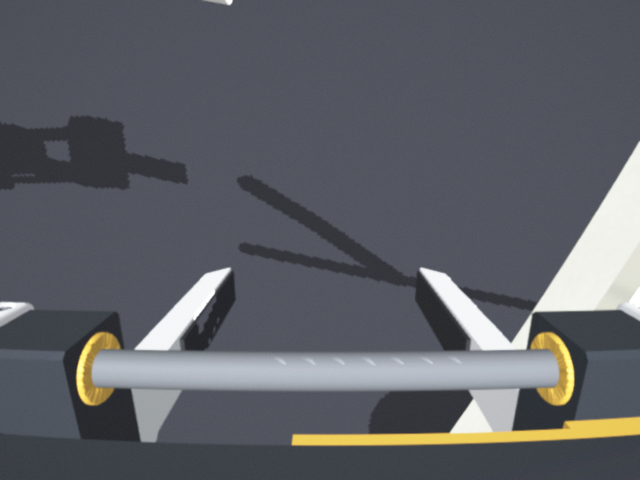

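Scene view: the off-white mallet is on its grey mat at (350,212), with two look-alikes, blue (283,170) and purple (388,160). Cassettes are at (314,310) and (227,423), the tray at (415,262), the gun at (372,355), the beaker at (328,418) and the jar at (288,465). The side view agrees: mallet (307,312), blue (428,350), purple (323,455), cassettes (294,219) and (309,140). I choose the off-white head with the wooden handle, on the mat.

```bash
cat > m0.py <<'E'
from h import *
sc,si=load('scene0'),load('side0')
def quad(c,box,name,lo=150,sat=40):
    x0,y0,x1,y1=box; im=c['img'][y0:y1,x0:x1]; hsv=cv2.cvtColor(im,cv2.COLOR_BGR2HSV)
    m=((hsv[...,2]>lo)&(hsv[...,1]<sat)).astype(np.uint8)*255
    m=cv2.morphologyEx(m,cv2.MORPH_CLOSE,np.ones((7,7)))
    cs,_=cv2.findContours(m,cv2.RETR_EXTERNAL,cv2.CHAIN_APPROX_NONE); k=max(cs,key=cv2.contourArea)
    h=cv2.convexHull(k); print(name,'area',cv2.contourArea(k),'cent',k[:,0].mean(0)+[x0,y0])
    pts=h[:,0].astype(float)+[x0,y0]; return pts
for nm,b in (('c1sc',(290,275,340,345)),('c2sc',(195,385,260,465))):
    p=quad(sc,b,nm); w=np.array([onz(sc,u,.028)[:2] for u in p]); r=cv2.minAreaRect(w.astype(np.float32)*1000); print(r)
for nm,b in (('c1si',(268,190,322,248)),('c2si',(290,118,330,165))):
    p=quad(si,b,nm); w=np.array([onz(si,u,.028)[:2] for u in p]); r=cv2.minAreaRect(w.astype(np.float32)*1000); print(r)
for a,b,s in (('scene0',(270,180,460,420),4),):
    pass
def crop(c,b,s,name):
    x0,y0,x1,y1=b; im=cv2.resize(c['img'][y0:y1,x0:x1],None,fx=s,fy=s,interpolation=cv2.INTER_CUBIC); cv2.imwrite('pics/%s.png'%name,im)
crop(sc,(290,185,470,315),4.4,'k_sc1'); crop(si,(170,180,350,370),3.1,'k_si1')
crop(sc,(300,290,420,420),4.5,'k_sc2'); crop(si,(190,90,330,260),3.5,'k_si2')
E
python3 m0.py
```

```text
c1sc area 1101.0 cent [313.79710145 310.        ]
((469.68402099609375, -23.986679077148438), (58.76804733276367, 129.95863342285156), 27.54393196105957)
c2sc area 1606.5 cent [225.36809816 423.18404908]
((442.40081787109375, -352.8563537597656), (62.696407318115234, 125.44837951660156), 15.229106903076172)
c1si area 749.0 cent [293.31 216.94]
((466.5662841796875, -13.883270263671875), (61.7469367980957, 122.21765899658203), 26.613420486450195)
c2si area 469.0 cent [308.64285714 137.        ]
((439.5655212402344, -346.7427978515625), (61.395782470703125, 124.57439422607422), 15.187973976135254)
```

View pics/k_sc1.png

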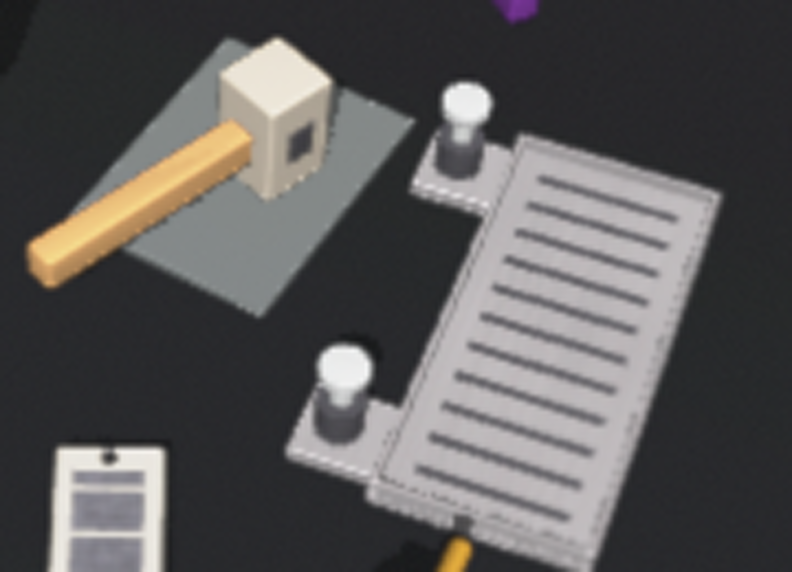

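View pics/k_si1.png

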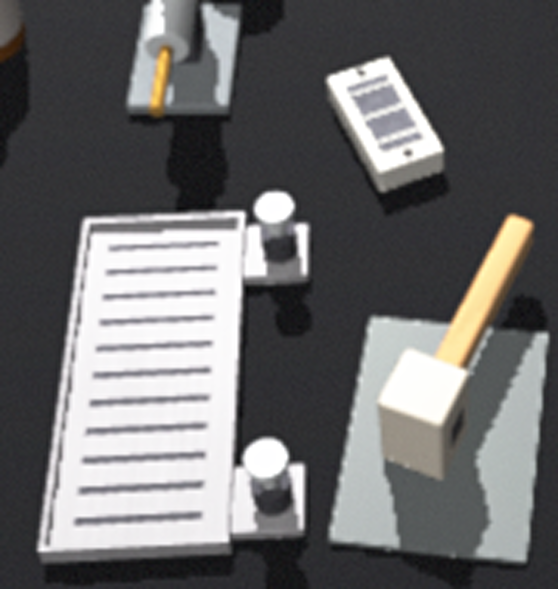

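View pics/k_sc2.png

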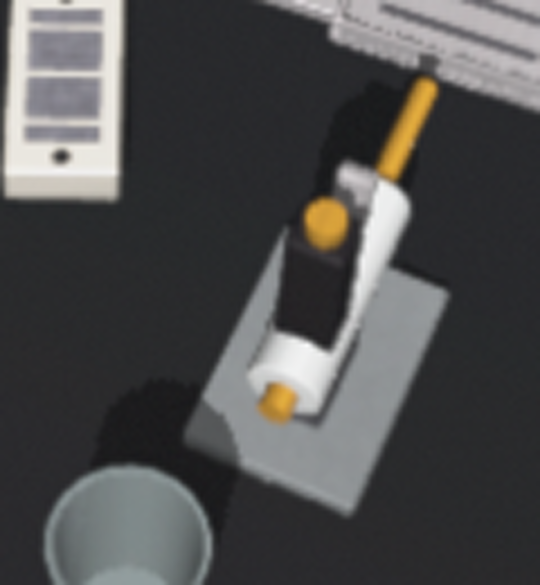

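View pics/k_si2.png

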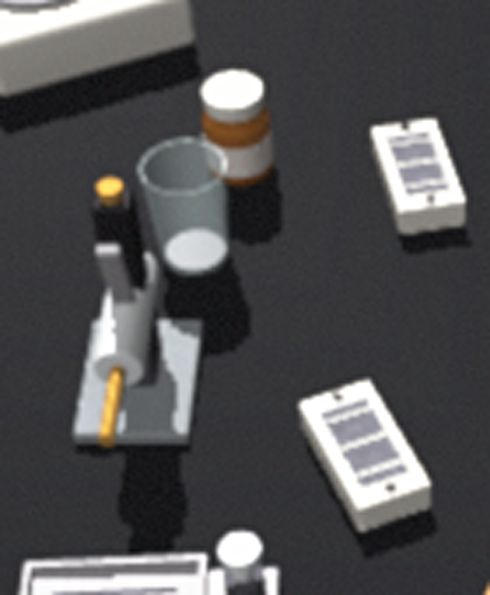

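```bash
cat > m1.py <<'E'
from h import *
sc,si=load('scene0'),load('side0')
S1=lambda x,y:(290+x/4.4,185+y/4.4); I1=lambda x,y:(170+x/3.1,180+y/3.1)
S2=lambda x,y:(300+x/4.5,290+y/4.5); I2=lambda x,y:(190+x/3.5,90+y/3.5)
P={'tray-x-y':(S1(370,490),I1(243,213)),'tray+x-y':(S1(590,555),I1(85,218)),'tray-x+y':(S1(522,135),I1(231,546)),'tray+x+y':(S1(720,195),I1(41,550)),
'pinb':(S1(345,362),I1(274,208)),'pina':(S1(466,102),I1(266,457)),
'mal_top_c':(S1(276,76),I1(423,380)),'mal_end':(S1(36,245),I1(518,220)),
'stub':(S2(327,212),I2(110,184)),'nozzle':(S2(432,82),I2(106,440)),'trigtop':(S2(362,168),I2(112,245)),'jarcap':((287,456),I2(232,85)),
'c1hA':(S1(109,457),I2(338,397)),'c1hB':(S2(61,157),I2(391,487)),
'mat1':(S1(228,38),I1(526,560)),'mat2':(S1(413,121),I1(332,541)),'mat3':(S1(261,316),I1(371,319))}
for k,(a,b) in P.items():
    p,e=tri(sc,a,si,b); print(k,(p*1000).round(1),'gap',round(e*1000,1))
for c,l in ((sc,[S2(448,293),S2(352,515),S2(185,440)]),(si,[I2(75,440),I2(190,443),I2(203,320),I2(100,320)])):
    print('foot',[ (onz(c,u,.006)[:2]*1000).round(0).tolist() for u in l])
print('beaker', onz(sc,S2(128,545),.095), onz(si,I2(184,165),.095))
E
python3 m1.py
```

```text
tray-x-y [576.4  86.9  12.2] gap 2.6
tray+x-y [702.5  99.9  17.6] gap 0.8
tray-x+y [549.2 380.   12.8] gap 5.1
tray+x+y [678.8 387.7  15.5] gap 3.8
pinb [541.2 122.8  66. ] gap 1.5
pina [522.9 339.3  66.5] gap 2.4
mal_top_c [418.  287.2  85.9] gap 3.6
mal_end [348.4 122.5  59.5] gap 3.8
stub [ 651.5 -118.7  186. ] gap 2.2
nozzle [647.3  35.5  78.3] gap 4.4
trigtop [649.6 -78.1 162.7] gap 7.1
jarcap [ 600.3 -370.3   90.1] gap 2.0
c1hA [473.   -6.8  88.2] gap 15.8
c1hB [457.2 -25.6 -43. ] gap 22.7
mat1 [342.9 379.9   4.2] gap 2.6
mat2 [480.1 369.    2. ] gap 4.3
mat3 [4.647e+02 1.799e+02 2.000e-01] gap 2.0
foot [[695.0, -30.0], [700.0, -161.0], [613.0, -163.0]]
foot [[691.0, -29.0], [601.0, -28.0], [608.0, -165.0], [694.0, -162.0]]
beaker [ 0.62934366 -0.25727861  0.095     ] [ 0.62530939 -0.25489796  0.095     ]
```

Both views agree: tray centre about (627,238) mm with yaw about 5°, pins 66 mm up (70 given), mallet head top 86 mm (6+80), stub 186 mm (185). The two cassettes are near (468,-19) and (441,-350). I'll move above the nearer one, then check for a third hidden by the arm.

```bash
cat >> h.py <<'E'
def delta(pos,rot=None):
    """tool-frame shift (mm) and rotvec to a target"""
    st=arm.read_state();Rm=R.from_quat(st['tcp_rot'])
    d=Rm.inv().apply(np.array(pos)-st['tool_pos'])*1000
    rv=(Rm.inv()*rot).as_rotvec() if rot is not None else np.zeros(3)
    print('shift',d.round(1),'turn',rv.round(4),'rows',round(max(np.linalg.norm(d)/41.7,np.linalg.norm(rv)/.125),1)); return d,rv
def down(yaw,pitch=0):
    """tool x heading yaw (deg), z down, then turned about tool y by pitch deg"""
    x=np.array([np.cos(np.radians(yaw)),np.sin(np.radians(yaw)),0]);z=np.array([0,0,-1.]);y=np.cross(z,x)
    return R.from_matrix(np.stack([x,y,z],1))*R.from_rotvec([0,np.radians(pitch),0])
def stt():
    s=arm.read_state();m=R.from_quat(s['tcp_rot']).as_matrix()
    print('t',round(s['clock'],2),'q',s['q'].round(3),'pos',(s['tool_pos']*1000).round(1),'xhead',np.degrees(np.arctan2(m[1,0],m[0,0])).round(1),'z',m[:,2].round(3),'F',s['force'].round(1),'T',s['torque'].round(2),'open',round(s['opening']*1000,1));return s
E
python3 - <<'E'
from h import *
stt(); d,r=delta([.40,-.08,.26],down(117.5)); 
E
```

```text
t 0.15 q [-1.293  0.246  1.559 -0.     1.339 -0.174] pos [ 283.7 -584.3  204.6] xhead 25.9 z [-0.     0.001 -1.   ] F [ 0.1 -0.1 -1.3] T [-0.02 -0.03 -0.01] open 94.1
shift [ 324.9 -403.   -54.7] turn [-9.000e-04 -1.300e-03 -1.599e+00] rows 12.8
```

Call:
{"method": "send_rows", "body": {"steps": [[[25, -31, -4.5], [0, 0, 0]], [[25, -31, -4.5], [0, 0, 0]], [[25, -31, -4.5], [0, 0, 0]], [[25, -31, -4.5], [0, 0, 0]], [[25, -31, -4.5], [0, 0, 0]], [[25, -31, -4.5], [0, 0, 0]], [[25, -31, -4.5], [0, 0, 0]], [[25, -31, -4.5], [0, 0, 0]], [[25, -31, -4.5], [0, 0, 0]], [[25, -31, -4.5], [0, 0, 0]]], "hand": 100}}

```text
clock: 0.98
tool_pos: [0.3732, -0.1948, 0.2504]
tcp_rot: [0.975, 0.224, 0.0, -0.0]
force: [0.6, 0.4, 0.5]
opening: 0.0944
```

Call:
{"method": "send_rows", "body": {"steps": [[[0, 0, 0], [0, 0, -0.12]], [[0, 0, 0], [0, 0, -0.12]], [[0, 0, 0], [0, 0, -0.12]], [[0, 0, 0], [0, 0, -0.12]], [[0, 0, 0], [0, 0, -0.12]], [[0, 0, 0], [0, 0, -0.12]], [[0, 0, 0], [0, 0, -0.12]], [[0, 0, 0], [0, 0, -0.12]], [[0, 0, 0], [0, 0, -0.12]], [[0, 0, 0], [0, 0, -0.12]]]}}

```text
clock: 1.82
tool_pos: [0.3732, -0.1966, 0.2502]
tcp_rot: [0.676, 0.737, 0.0, -0.0]
force: [0.7, -0.0, -0.0]
opening: 0.0939
```

```bash
python3 - <<'E'
from h import *
stt(); snap('scene','scene1'); snap('side','side1'); snap('wrist','wrist1'); delta([.40,-.02,.26],down(117.5))
a=load('scene1')['img'];b=load('side1')['img'];cv2.imwrite('pics/two1.png',cv2.resize(np.hstack([a,b]),(800,300)))
E
```

```text
t 1.82 q [-0.755 -0.365  2.059  0.     1.448 -0.842] pos [ 373.2 -196.6  250.2] xhead 95.0 z [-0.  0. -1.] F [ 0.7 -0.  -0. ] T [-0.03 -0.07  0.03] open 93.9
shift [174.   40.4  -9.7] turn [-1.000e-04 -3.000e-04 -4.019e-01] rows 4.3
```

View pics/two1.png

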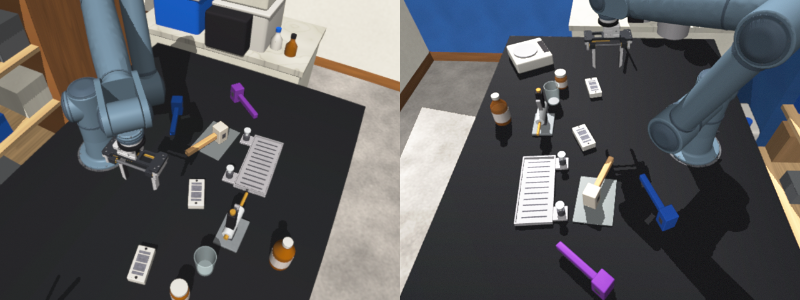

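View pics/wrist1.png

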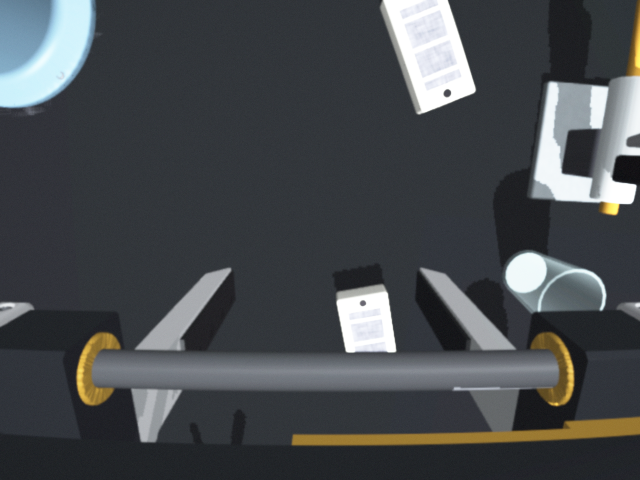

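```bash
python3 - <<'E'
from h import *
delta([.505,-.10,.25],down(117.5))
E
```

```text
shift [ 86.1 138.9   0.2] turn [-1.000e-04 -3.000e-04 -4.019e-01] rows 3.9
```

Call:
{"method": "send_rows", "body": {"steps": [[[20, 33, 0], [0, 0, 0]], [[22, 35, 0], [0, 0, 0]], [[22, 35, 0], [0, 0, 0]], [[22, 35, 0], [0, 0, 0]], [[0, 0, 0], [0, 0, -0.1]], [[0, 0, 0], [0, 0, -0.1]], [[0, 0, 0], [0, 0, -0.1]], [[0, 0, 0], [0, 0, -0.1]], [[0, 0, 0], [0, 0, 0]], [[0, 0, 0], [0, 0, 0]]]}}

```text
clock: 2.8
tool_pos: [0.5039, -0.0998, 0.2503]
tcp_rot: [0.52, 0.854, -0.0, -0.0]
force: [0.4, 0.3, -0.5]
opening: 0.094
```

```bash
python3 - <<'E'
from h import *
stt(); snap('wrist','wrist2')
E
```

```text
t 2.8 q [-0.417 -0.116  1.854  0.     1.403 -0.893] pos [503.9 -99.8 250.3] xhead 117.3 z [-0.  0. -1.] F [ 0.4  0.3 -0.5] T [-0.04 -0.1   0.04] open 94.0
```

View pics/wrist2.png

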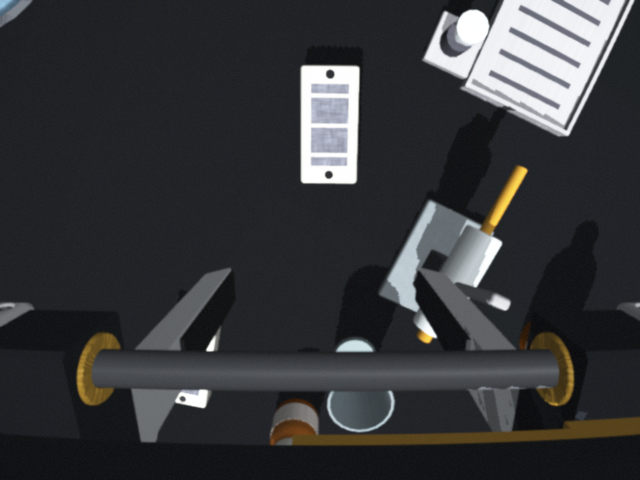

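Wrist view: cassette 1 is at corners (302,66)–(357,183) with holes at (330,74) and (329,175), square to the tool. Pin b, the tray and the gun are to the right.

```bash
python3 - <<'E'
from h import *
w=load('wrist2');sc=load('scene0');si=load('side0')
hA,hB=(330,74),(329,175)
A=[onz(w,u,.028) for u in (hA,hB)]; print('onz',A)
S1=lambda x,y:(290+x/4.4,185+y/4.4);S2=lambda x,y:(300+x/4.5,290+y/4.5);I2=lambda x,y:(190+x/3.5,90+y/3.5)
for n,c,u,v in (('A sc',sc,hA,S1(109,457)),('B sc',sc,hB,S2(61,157)),('A si',si,hA,I2(391,487)),('B si',si,hB,I2(338,397))):
    p,e=tri(w,u,c,v);print(n,(p*1000).round(1),round(e*1000,1))
c=w['img'][40:210,270:390];g=((c.min(2)>170)).astype(np.uint8);g=cv2.morphologyEx(g,cv2.MORPH_CLOSE,np.ones((31,31)))
k=max(cv2.findContours(g,0,1)[0],key=cv2.contourArea)[:,0]+[270,40]
r=cv2.minAreaRect(np.array([onz(w,u,.028)[:2]*1000 for u in k.astype(float)],np.float32));print(r)
print(onz(w,(472,27),.07))
E
```

```text
onz [array([0.44213733, 0.0290992 , 0.028     ]), array([ 0.48838688, -0.06223371,  0.028     ])]
A sc [442.9  29.8  26.7] 1.9
B sc [489.2 -61.9  27.1] 1.7
A si [441.8  29.3  26.8] 0.5
B si [488.1 -62.4  25.6] 0.7
((464.9756774902344, -16.935958862304688), (59.26714324951172, 118.84205627441406), 26.780935287475586)
[0.53961217 0.11815827 0.07      ]
```

Call:
{"method": "send_rows", "body": {"steps": [[[0, 0, 0], [0, 0.12, 0]], [[0, 0, 0], [0, 0.12, 0]], [[0, 0, 0], [0, 0.12, 0]], [[0, 0, 0], [0, 0, 0]]]}}

```text
clock: 3.18
tool_pos: [0.5042, -0.1023, 0.2486]
tcp_rot: [0.513, 0.839, 0.093, -0.156]
force: [-0.5, -0.5, -0.6]
opening: 0.0937
```

```bash
python3 - <<'E'
from h import *
stt()
E
```

```text
t 3.18 q [-0.528  0.069  1.71   0.192  1.674 -1.012] pos [ 504.2 -102.3  248.6] xhead 117.1 z [-0.166  0.316 -0.934] F [-0.5 -0.5 -0.6] T [-0.22 -0.24 -0.01] open 93.7
```

```bash
cat > fk.py <<'E'
from h import *
from scipy.optimize import least_squares
import itertools
D=[([-1.293112,0.245691,1.558882,-2.2e-5,1.338684,-0.174105],[.283623,-.584265,.204495],None),
([-0.755,-0.365,2.059,0.,1.448,-0.842],[.3732,-.1966,.2502],(95.0,0)),
([-0.417,-0.116,1.854,0.,1.403,-0.893],[.5039,-.0998,.2503],(117.3,0)),
([-0.528,0.069,1.71,0.192,1.674,-1.012],[.5042,-.1023,.2486],(0.513,0.839,0.093,-0.156))]
def Rot(q,s4,s6,c): 
    return R.from_euler('z',q[0])*R.from_euler('y',q[1]+q[2])*R.from_euler('z',s4*q[3])*R.from_euler('y',q[4])*R.from_euler('z',s6*q[5]+c)
if __name__=='__main__':
    for s4,s6,c in itertools.product((1,-1),(1,-1),(-np.pi/2,0,np.pi/2,np.pi)):
        e=[(Rot(D[i][0],s4,s6,c).inv()*t).magnitude() for i,t in ((0,R.from_quat([.974593,.22398,0,-.0008])),(3,R.from_quat(D[3][2])))]
        if max(e)<.3: print(s4,s6,c,e)
E
python3 fk.py
```

```text
1 1 1.5707963267948966 [0.0001236424316959092, 0.0009350865092380411]
```

```bash
cat >> fk.py <<'E'
def pos(q,p):
    a1,o,d1,L2,e,L3,L5=p
    A=R.from_euler('z',q[0]);B=A*R.from_euler('y',q[1]);C=A*R.from_euler('y',q[1]+q[2])
    return A.apply([a1,o,d1])+B.apply([0,0,L2])+C.apply([e,0,L3])+Rot(q,1,1,np.pi/2).apply([0,0,L5])
def fit():
    f=lambda p:np.concatenate([(pos(q,p)-np.array(t))*1000 for q,t,_ in D]+[np.array([p[0],p[4]])*1])
    r=least_squares(f,[0,.1,.2,.42,0,.4,.25]);return r
if __name__=='__main__':
    r=fit();print(r.x.round(4),r.fun.round(2))
E
python3 fk.py
```

```text
1 1 1.5707963267948966 [0.0001236424316959092, 0.0009350865092380411]
[0.0007 0.1126 0.2573 0.416  0.0468 0.5643 0.28  ] [ 0.    0.11  0.1  -0.06  0.14 -0.06  0.12 -0.28  0.18  0.08  0.09 -0.22
  0.    0.05]
```

```bash
cat > ik.py <<'E'
from fk import *
P=fit().x
LO=np.array([-3.13,-1.02,.13,-.95,.21,-2.74]);HI=np.array([3.13,2.26,2.54,4.09,2.88,2.74])
def ik(p,rot,seed):
    f=lambda q:np.concatenate([(pos(q,P)-p)*5,(Rot(q,1,1,np.pi/2).inv()*rot).as_rotvec()])
    r=least_squares(f,np.clip(seed,LO+.01,HI-.01),bounds=(LO,HI));return r.x,np.abs(r.fun).max()
def gp(g,rot): # TCP from grasp point
    return np.array(g)+rot.apply([0,0,.019])
E
python3 - <<'E'
from ik import *
u=lambda a:np.array([np.cos(np.radians(a)),np.sin(np.radians(a)),0])
q0=arm.read_state()['q']
tray=np.array([.627,.238,0])
for nm,c,a in (('c1',np.array([.465,-.017,0]),116.8),('c2',np.array([.441,-.349,0]),105.2),('c2f',np.array([.441,-.349,0]),-74.8)):
  for p in (0,-15,-25,-35):
    r=down(a,p);g=c+.027*u(a)+[0,0,.024];q,e=ik(gp(g,r),r,q0);print(nm,p,q.round(2),round(e,4))
for y in (.08,.04,0,-.04,-.08):
  for t in (55,65,75,90):
    r=down(95,t);g=tray+y*u(95)+[0,0,.098];q,e=ik(gp(g,r),r,[0.2,.5,1.5,1,1.8,-.5]);print('place',y,t,q.round(2),round(e,4))
E
```

```text
c1 0 [-0.24  0.06  2.18 -0.    0.9  -0.7 ] 0.0
c1 -15 [-0.11  0.02  2.25 -0.32  0.76 -0.35] 0.0
c1 -25 [-0.02  0.03  2.27 -0.6   0.72 -0.05] 0.0
c1 -35 [ 0.07  0.07  2.29 -0.9   0.74  0.28] 0.0
c2 0 [-0.85  0.25  1.96 -0.    0.93 -1.11] 0.0
c2 -15 [-0.79  0.16  2.09 -0.21  0.67 -0.9 ] 0.0
c2 -25 [-0.74  0.13  2.17 -0.47  0.52 -0.63] 0.0
c2 -35 [-0.69  0.12  2.23 -0.93  0.43 -0.16] 0.0
c2f 0 [-0.66  0.28  2.13 -0.95  0.46 -2.74] 0.5751
c2f -15 [-0.68  0.27  2.16 -0.95  0.39 -2.74] 0.8044
c2f -25 [-0.69  0.27  2.18 -0.95  0.33 -2.74] 0.9557
c2f -35 [-0.71  0.27  2.2  -0.95  0.27 -2.74] 1.105
place 0.08 55 [-0.01  0.52  1.68  1.01  1.3  -0.58] 0.0
place 0.08 65 [-0.05  0.59  1.68  1.15  1.39 -0.68] 0.0
place 0.08 75 [-0.07  0.66  1.66  1.27  1.51 -0.76] 0.0
place 0.08 90 [-0.09  0.79  1.63  1.44  1.69 -0.85] 0.0
place 0.04 55 [-0.07  0.52  1.68  0.98  1.34 -0.61] 0.0
place 0.04 65 [-0.11  0.59  1.68  1.11  1.44 -0.7 ] 0.0
place 0.04 75 [-0.13  0.66  1.66  1.23  1.55 -0.78] 0.0
place 0.04 90 [-0.15  0.79  1.62  1.39  1.73 -0.86] 0.0
place 0 55 [-0.14  0.52  1.68  0.95  1.38 -0.64] 0.0
place 0 65 [-0.17  0.59  1.67  1.08  1.48 -0.72] 0.0
place 0 75 [-0.19  0.67  1.65  1.19  1.59 -0.79] 0.0
place 0 90 [-0.21  0.79  1.61  1.35  1.77 -0.86] 0.0
place -0.04 55 [-0.2   0.53  1.67  0.92  1.42 -0.67] 0.0
place -0.04 65 [-0.23  0.6   1.66  1.04  1.52 -0.74] 0.0
place -0.04 75 [-0.25  0.68  1.64  1.15  1.63 -0.8 ] 0.0
place -0.04 90 [-0.27  0.8   1.6   1.3   1.81 -0.86] 0.0
place -0.08 55 [-0.26  0.54  1.66  0.89  1.46 -0.69] 0.0
place -0.08 65 [-0.29  0.61  1.64  1.    1.57 -0.76] 0.0
place -0.08 75 [-0.31  0.69  1.62  1.11  1.68 -0.81] 0.0
place -0.08 90 [-0.32  0.82  1.57  1.26  1.85 -0.86] 0.0
```

```bash
cat >> ik.py <<'E'
u=lambda a:np.array([np.cos(np.radians(a)),np.sin(np.radians(a)),0])
E
python3 - <<'E'
from ik import *
r=down(116.8,-30);g=np.array([.465,-.017,0])+.027*u(116.8)+[0,0,.026]
T=gp(g,r);pre=T-r.apply([0,0,.11]);print(g,T,pre);delta(pre,r);print(ik(pre,r,arm.read_state()['q']))
E
```

```text
[0.45282631 0.00709982 0.026     ] [ 0.45710964 -0.00137975  0.00954552] [0.43231138 0.04771247 0.10480831]
shift [104.1   5.  193.6] turn [-0.0025 -0.8884  0.0075] rows 7.1
(array([ 0.15743591, -0.18604828,  2.27222864, -0.61203294,  0.97679335,
        0.01971758]), np.float64(5.947725645327749e-11))
```

Call:
{"method": "send_rows", "body": {"steps": [[[0, 0, 0], [0, -0.11, 0.001]], [[0, 0, 0], [0, -0.11, 0.001]], [[0, 0, 0], [0, -0.112, 0.001]], [[0, 0, 0], [0, -0.112, 0.001]], [[0, 0, 0], [0, -0.112, 0.001]], [[0, 0, 0], [0, -0.112, 0.001]], [[0, 0, 0], [0, -0.11, 0.001]], [[0, 0, 0], [0, -0.11, 0]], [[0, 0, 0], [0, 0, 0]]]}}

```text
clock: 3.93
tool_pos: [0.502, -0.0969, 0.2484]
tcp_rot: [0.502, 0.825, -0.136, 0.223]
force: [-2.0, 0.2, -1.4]
opening: 0.0943
```

```bash
python3 - <<'E'
from ik import *
stt()
r=down(116.8,-30);delta([.43231138,.04771247,.10480831],r)
E
```

```text
t 3.93 q [-0.195 -0.286  2.072 -0.471  1.057 -0.5  ] pos [502.  -96.9 248.4] xhead 117.4 z [ 0.232 -0.448 -0.863] F [-2.   0.2 -1.4] T [ 0.29  0.01 -0.04] open 94.3
shift [211.    4.6  43. ] turn [0.0047 0.0054 0.0085] rows 5.2
```

Call:
{"method": "send_rows", "body": {"steps": [[[30, 0.8, 6], [0.001, 0.001, 0.002]], [[36, 0.8, 7.4], [0.001, 0.001, 0.002]], [[36, 0.8, 7.4], [0.001, 0.001, 0.002]], [[36, 0.8, 7.4], [0.001, 0.001, 0.002]], [[36, 0.8, 7.4], [0, 0.001, 0.001]], [[36, 0.6, 7.4], [0, 0, 0]], [[0, 0, 0], [0, 0, 0]], [[0, 0, 0], [0, 0, 0]]]}}

```text
clock: 4.6
tool_pos: [0.4351, 0.0457, 0.1071]
tcp_rot: [0.507, 0.823, -0.136, 0.219]
force: [0.1, 1.1, 0.0]
opening: 0.094
```

```bash
python3 - <<'E'
from ik import *
stt(); snap('wrist','wrist3')
r=down(116.8,-30);delta([.4571,-.0014,.0095],r)
E
```

```text
t 4.6 q [ 0.151 -0.164  2.25  -0.609  0.975  0.013] pos [435.1  45.7 107.1] xhead 116.7 z [ 0.223 -0.445 -0.867] F [0.1 1.1 0. ] T [ 0.16 -0.04  0.01] open 94.0
shift [  5.5  -2.7 111.3] turn [ 0.0004 -0.0008 -0.0039] rows 2.7
```

View pics/wrist3.png

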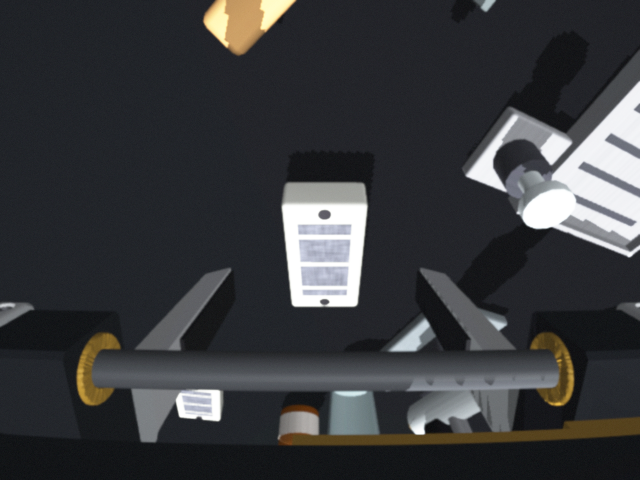

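The cassette sits midway between the fingers at x≈325. Descending along the tool, then closing.

Call:
{"method": "send_rows", "body": {"steps": [[[2, -0.9, 30], [0, 0, -0.002]], [[2, -0.9, 30], [0, 0, -0.002]], [[1.5, -0.9, 28], [0, 0, 0]], [[0, 0, 15], [0, 0, 0]], [[0, 0, 8], [0, 0, 0]], [[0, 0, 0], [0, 0, 0]], [[0, 0, 0], [0, 0, 0]]]}}

```text
clock: 5.23
tool_pos: [0.4577, -0.0021, 0.0104]
tcp_rot: [0.507, 0.822, -0.135, 0.221]
force: [-0.1, 0.4, 0.1]
opening: 0.0939
```

Call:
{"method": "send_rows", "body": {"steps": [[[0, 0, 0], [0, 0, 0]], [[0, 0, 0], [0, 0, 0]], [[0, 0, 0], [0, 0, 0]], [[0, 0, 0], [0, 0, 0]], [[0, 0, 0], [0, 0, 0]], [[0, 0, 0], [0, 0, 0]], [[0, 0, 0], [0, 0, 0]], [[0, 0, 0], [0, 0, 0]]], "hand": 0}}

```text
clock: 5.9
tool_pos: [0.4566, -0.0011, 0.0094]
tcp_rot: [0.506, 0.823, -0.135, 0.22]
force: [-1.8, 2.8, 5.1]
opening: 0.0598
```

```bash
python3 - <<'E'
from ik import *
stt(); snap('wrist','wrist4')
E
```

```text
t 5.9 q [ 0.028  0.073  2.259 -0.755  0.72   0.118] pos [456.6  -1.1   9.4] xhead 116.8 z [ 0.226 -0.446 -0.866] F [-1.8  2.8  5.1] T [0.37 0.05 0.03] open 59.8
```

View pics/wrist4.png

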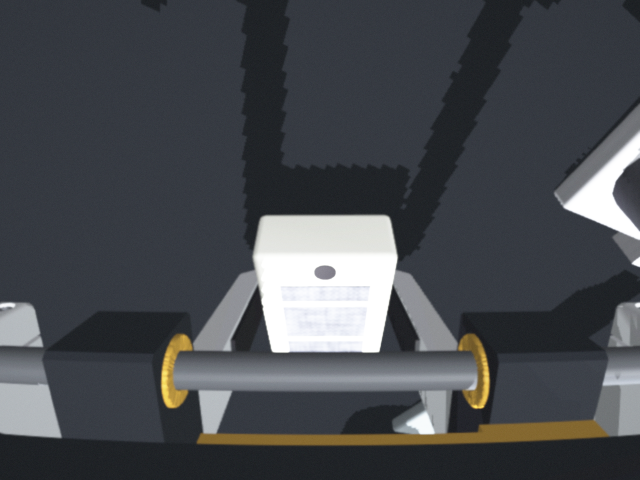

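```bash
python3 - <<'E'
from ik import *
s=arm.read_state();r=R.from_quat(s['tcp_rot'])
c=r.inv().apply(np.array([.465,-.017,.014])-s['tool_pos']);print('cass centre in tool',c*1000,'grasp->c', )
np.save('rel1.npy',c)
delta(s['tool_pos']+[0,0,.24])
# place target: cassette centre at tray y=+85, tilt 60
tray=np.array([.627,.238,0]);rp=down(95,60)
for y in (.085,):
    cc=tray+y*u(95)+[0,0,.072]; T=cc-rp.apply([0,c[1]*0,0])-rp.apply([c[0],0,c[2]]); print('place TCP',T,'above',T+[0,0,.12]); print(ik(T,rp,[0,.5,1.6,1.1,1.4,-.6]),ik(T+[0,0,.12],rp,[0,.5,1.6,1.1,1.4,-.6]))
E
```

```text
cass centre in tool [-17.90345411   0.31937496   4.98345908] grasp->c
shift [-119.9    0.  -207.9] turn [0. 0. 0.] rows 5.8
place TCP [0.61918771 0.32729483 0.08999658] above [0.61918771 0.32729483 0.20999658]
(array([-0.04207703,  0.54998173,  1.67843626,  1.07543453,  1.35183974,
       -0.63674788]), np.float64(5.8619775700208265e-12)) (array([-0.04207703,  0.3737182 ,  1.66149873,  1.04610711,  1.44639456,
       -0.46567691]), np.float64(2.2291612999936206e-12))
```

Call:
{"method": "send_rows", "body": {"steps": [[[-5, 0, -8.7], [0, 0, 0]], [[-15, 0, -26], [0, 0, 0]], [[-20, 0, -34.6], [0, 0, 0]], [[-20, 0, -34.6], [0, 0, 0]], [[-20, 0, -34.6], [0, 0, 0]], [[-20, 0, -34.6], [0, 0, 0]], [[-15, 0, -26], [0, 0, 0]], [[0, 0, 0], [0, 0, 0]]]}}

```text
clock: 6.62
tool_pos: [0.4595, -0.0015, 0.2463]
tcp_rot: [0.507, 0.822, -0.133, 0.225]
force: [1.0, -0.3, -2.2]
opening: 0.0599
```

```bash
python3 - <<'E'
from ik import *
stt(); print(arm.read_state()['opening'])
delta([.619,.327,.25],down(95,60))
delta([.5,.1,.28],down(95,60))
E
```

```text
t 6.62 q [ 0.027 -0.358  2.13  -0.514  1.169 -0.281] pos [459.5  -1.5 246.3] xhead 116.5 z [ 0.235 -0.446 -0.863] F [ 1.  -0.3 -2.2] T [0.37 0.08 0.05] open 59.9
0.059856300709654205
shift [ 190.7  290.5 -112.3] turn [-0.0979  1.5531  0.4112] rows 12.9
shift [ 45.9  82.2 -64.9] turn [-0.0979  1.5531  0.4112] rows 12.9
```

Call:
{"method": "send_rows", "body": {"steps": [[[0, 0, 0], [-0.007, 0.111, 0.0294]], [[0, 0, 0], [-0.007, 0.111, 0.0294]], [[0, 0, 0], [-0.007, 0.111, 0.0294]], [[0, 0, 0], [-0.007, 0.111, 0.0294]], [[0, 0, 0], [-0.007, 0.111, 0.0294]], [[0, 0, 0], [-0.007, 0.111, 0.0294]], [[0, 0, 0], [-0.007, 0.111, 0.0294]], [[0, 0, 0], [-0.007, 0.111, 0.0294]], [[0, 0, 0], [0, 0, 0]]]}}

```text
clock: 7.37
tool_pos: [0.4555, -0.0037, 0.2357]
tcp_rot: [0.602, 0.775, 0.142, -0.13]
force: [-0.4, 0.2, -2.6]
opening: 0.0598
```

```bash
python3 - <<'E'
from ik import *
stt(); 
delta([.5,.1,.28],down(95,60))
E
```

```text
t 7.37 q [-0.469 -0.184  1.979  0.328  1.557 -0.76 ] pos [455.5  -3.7 235.7] xhead 105.2 z [-0.03   0.377 -0.926] F [-0.4  0.2 -2.6] T [-0.35 -0.1  -0.03] open 59.8
shift [98.6 70.4 -3.3] turn [-0.0516  0.6586  0.1593] rows 5.4
```

Call:
{"method": "send_rows", "body": {"steps": [[[0, 0, 0], [-0.008, 0.11, 0.0265]], [[0, 0, 0], [-0.008, 0.11, 0.0265]], [[0, 0, 0], [-0.008, 0.11, 0.0265]], [[0, 0, 0], [-0.008, 0.11, 0.0265]], [[0, 0, 0], [-0.008, 0.11, 0.0265]], [[0, 0, 0], [-0.008, 0.11, 0.0265]], [[0, 0, 0], [0, 0, 0]], [[0, 0, 0], [0, 0, 0]]]}}

```text
clock: 8.03
tool_pos: [0.4557, -0.001, 0.237]
tcp_rot: [0.583, 0.642, 0.335, -0.369]
force: [-0.5, 0.6, -1.5]
opening: 0.06
```

```bash
python3 - <<'E'
from ik import *
stt(); 
delta([.619,.327,.24],down(95,60)); snap('scene','scene5'); snap('side','side5')
a=load('scene5')['img'];b=load('side5')['img'];cv2.imwrite('pics/two5.png',cv2.resize(np.hstack([a,b]),(800,300)))
E
```

```text
t 8.03 q [-0.679  0.107  1.926  0.708  1.893 -0.831] pos [455.7  -1.  237. ] xhead 95.5 z [-0.083  0.86  -0.504] F [-0.5  0.6 -1.5] T [-0.71 -0.13 -0.02] open 60.0
shift [159.1 194.  267. ] turn [-0.0075  0.0046  0.0047] rows 8.8
```

View pics/two5.png

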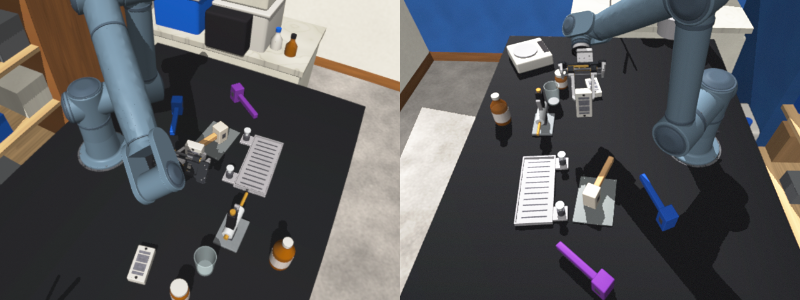

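Call:
{"method": "send_rows", "body": {"steps": [[[12, 15, 20], [0, 0, 0]], [[18, 22, 30], [0, 0, 0]], [[18, 22, 30], [0, 0, 0]], [[18, 22, 30], [-0.004, 0.002, 0.002]], [[18, 22, 30], [-0.004, 0.002, 0.002]], [[18, 22, 30], [0, 0, 0]], [[18, 22, 30], [0, 0, 0]], [[18, 22, 30], [0, 0, 0]], [[18, 22, 30], [0, 0, 0]], [[0, 0, 0], [0, 0, 0]]]}}

```text
clock: 8.97
tool_pos: [0.619, 0.3244, 0.2469]
tcp_rot: [0.581, 0.642, 0.34, -0.367]
force: [-0.5, -0.7, -0.9]
opening: 0.0594
```

```bash
python3 - <<'E'
from ik import *
stt(); 
delta([.6192,.3273,.20],down(95,60)); snap('scene','scene6'); snap('side','side6'); snap('wrist','wrist6')
a=load('scene6')['img'];b=load('side6')['img'];cv2.imwrite('pics/two6.png',np.hstack([a[100:400,220:620],b[100:400,80:480]]))
E
```

```text
t 8.97 q [-0.047  0.335  1.637  1.038  1.483 -0.425] pos [619.  324.4 246.9] xhead 96.4 z [-0.076  0.862 -0.5  ] F [-0.5 -0.7 -0.9] T [-0.71 -0.11  0.03] open 59.4
shift [-39.2   0.   26. ] turn [-0.001   0.0004  0.0122] rows 1.1
```

View pics/two6.png

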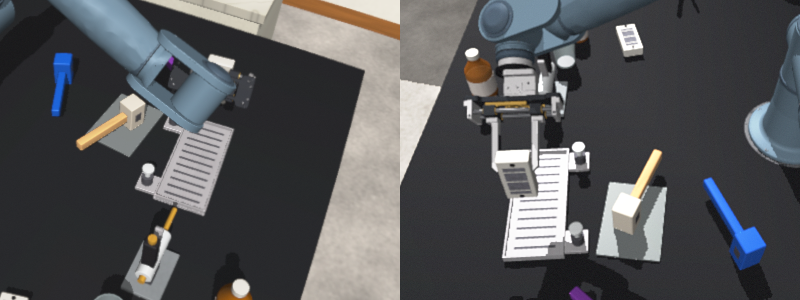

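View pics/wrist6.png

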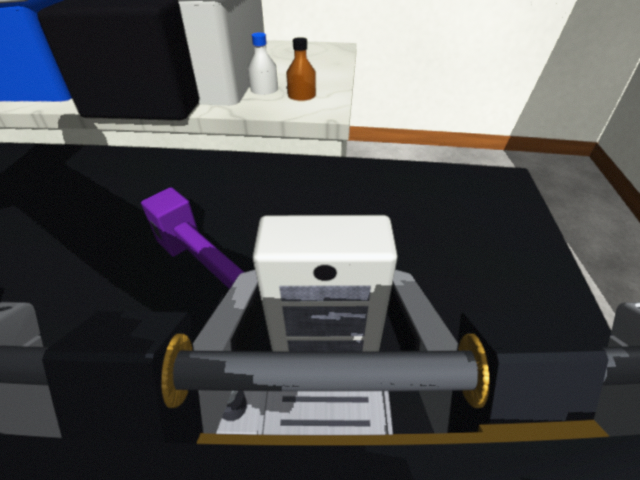

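Call:
{"method": "send_rows", "body": {"steps": [[[-15, 0, 11], [0, 0, 0.004]], [[-26, 0, 15], [0, 0, 0.004]], [[-26, 0, 15], [0, 0, 0.004]], [[-26, 0, 15], [0, 0, 0]], [[-20, 0, 11.5], [0, 0, 0]], [[-12, 0, 7], [0, 0, 0]], [[-4, 0, 2.3], [0, 0, 0]], [[0, 0, 0], [0, 0, 0]], [[0, 0, 0], [0, 0, 0]]]}}

```text
clock: 9.87
tool_pos: [0.6193, 0.3196, 0.0955]
tcp_rot: [0.588, 0.635, 0.338, -0.369]
force: [1.1, -0.3, -1.1]
opening: 0.0594
```

```bash
python3 - <<'E'
from ik import *
stt(); 
delta([.6192,.3273,.09],down(95,60)); snap('side','side7')
b=load('side7')['img'];cv2.imwrite('pics/k7.png',cv2.resize(b[180:380,130:330],None,fx=3,fy=3,interpolation=2))
E
```

```text
t 9.87 q [-0.055  0.552  1.666  1.07   1.363 -0.626] pos [619.3 319.6  95.5] xhead 94.2 z [-0.071  0.864 -0.499] F [ 1.1 -0.3 -1.1] T [-0.75 -0.13  0.01] open 59.4
shift [-0.9  0.5  9.4] turn [ 0.0042 -0.0009 -0.0073] rows 0.2
```

View pics/k7.png

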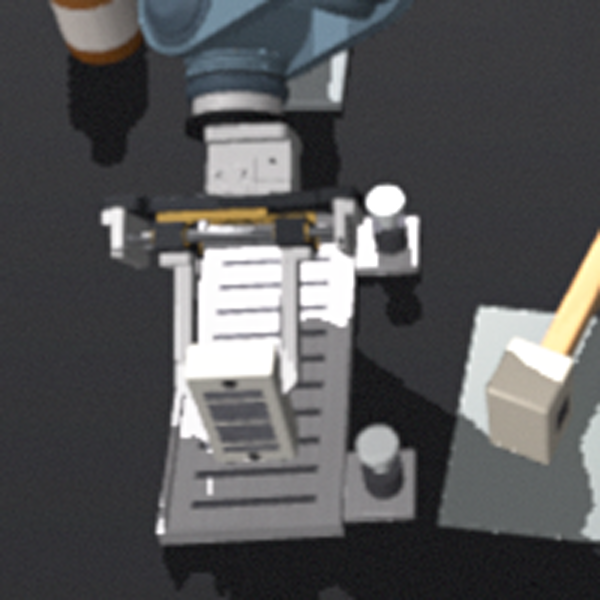

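Call:
{"method": "send_rows", "body": {"steps": [[[-1.7, 0, 1], [0.001, 0, -0.002]], [[-1.7, 0, 1], [0.001, 0, -0.002]], [[-1, 0, 0.6], [0, 0, 0]], [[-0.9, 0, 0.5], [0, 0, 0]], [[-0.9, 0, 0.5], [0, 0, 0]], [[0, 0, 0], [0, 0, 0]], [[0, 0, 0], [0, 0, 0]]]}}

```text
clock: 10.5
tool_pos: [0.6187, 0.3201, 0.0886]
tcp_rot: [0.586, 0.637, 0.338, -0.37]
force: [-1.7, -2.8, 4.8]
opening: 0.0601
```

```bash
python3 - <<'E'
from ik import *
stt()
E
```

```text
t 10.5 q [-0.054  0.565  1.663  1.071  1.362 -0.638] pos [618.7 320.1  88.6] xhead 94.6 z [-0.075  0.864 -0.498] F [-1.7 -2.8  4.8] T [0.12 0.41 0.4 ] open 60.1
```

Call:
{"method": "send_rows", "body": {"steps": [[[0, 0, 0], [0, 0, 0]], [[0, 0, 0], [0, 0, 0]], [[0, 0, 0], [0, 0, 0]], [[0, 0, 0], [0, 0, 0]], [[0, 0, 0], [0, 0, 0]], [[0, 0, 0], [0, 0, 0]]], "hand": 88}}

```text
clock: 11.0
tool_pos: [0.6184, 0.32, 0.0871]
tcp_rot: [0.587, 0.637, 0.337, -0.369]
force: [0.0, -0.1, -0.5]
opening: 0.0825
```

```bash
python3 - <<'E'
from ik import *
stt(); snap('wrist','wrist8'); snap('side','side8')
b=load('side8')['img'];cv2.imwrite('pics/k8.png',np.hstack([cv2.resize(b[230:350,150:270],(400,400),interpolation=2),cv2.resize(load('wrist8')['img'][140:440,170:470],(400,400))]))
E
```

```text
t 11.0 q [-0.054  0.566  1.664  1.071  1.359 -0.639] pos [618.4 320.   87.1] xhead 94.5 z [-0.075  0.863 -0.499] F [ 0.  -0.1 -0.5] T [-0.32 -0.14 -0.03] open 82.5
```

View pics/k8.png

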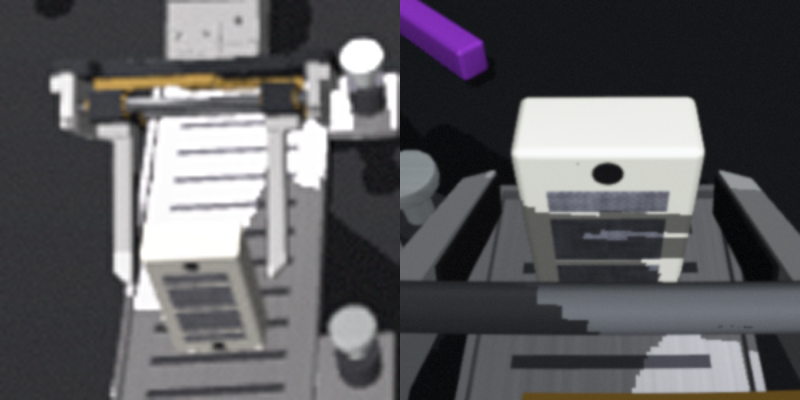

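Call:
{"method": "send_rows", "body": {"steps": [[[0, 0, -8], [0, 0, 0]], [[0, 0, -20], [0, 0, 0]], [[0, 0, -30], [0, 0, 0]], [[0, 0, -30], [0, 0, 0]], [[10, 0, -25], [0, 0, 0]], [[28, 0, -10], [0, 0, 0]], [[34, 0, -10], [0, 0, 0]], [[34, 0, -10], [0, 0, 0]], [[34, 0, -10], [0, 0, 0]]]}}

```text
clock: 11.85
tool_pos: [0.6243, 0.2571, 0.2867]
tcp_rot: [0.587, 0.637, 0.338, -0.369]
force: [1.6, -0.2, 0.5]
opening: 0.0827
```

```bash
python3 - <<'E'
from ik import *
stt(); 
r=down(105.2,-30)
delta([.44,-.10,.27],r)
g=np.array([.441,-.349,0])+.027*u(105.2)+[0,0,.026];T=gp(g,r);pre=T-r.apply([0,0,.13]);print(T,pre,ik(pre,r,[-.6,0,2.1,-.5,.8,-.5]))
E
```

```text
t 11.85 q [-0.152  0.289  1.616  1.002  1.599 -0.402] pos [624.3 257.1 286.7] xhead 94.4 z [-0.074  0.863 -0.499] F [ 1.6 -0.2  0.5] T [-0.39 -0.13 -0.02] open 82.7
shift [-185.2 -213.4 -286.2] turn [ 0.0484 -1.5672 -0.1961] rows 12.6
[ 0.43641169 -0.33211221  0.00954552] [ 0.41936939 -0.26938614  0.12212882] (array([-0.61896667, -0.22398942,  2.26691512, -0.48914736,  0.74029495,
       -0.57912785]), np.float64(1.5820678100908478e-14))
```

Call:
{"method": "send_rows", "body": {"steps": [[[-18, -21, -28], [0, 0, 0]], [[-18, -21, -28], [0, 0, 0]], [[-18, -21, -28], [0, 0, 0]], [[-18, -21, -28], [0, 0, 0]], [[-18, -21, -28], [0, 0, 0]], [[-18, -21, -28], [0, 0, 0]], [[-18, -21, -28], [0, 0, 0]], [[-18, -21, -28], [0, 0, 0]], [[-18, -21, -28], [0, 0, 0]], [[-18, -21, -28], [0, 0, 0]]], "hand": 100}}

```text
clock: 12.68
tool_pos: [0.4418, -0.0933, 0.2699]
tcp_rot: [0.587, 0.637, 0.338, -0.369]
force: [0.5, -0.2, 0.5]
opening: 0.0938
```

Call:
{"method": "send_rows", "body": {"steps": [[[0, 0, 0], [0.003, -0.112, -0.014]], [[0, 0, 0], [0.003, -0.112, -0.014]], [[0, 0, 0], [0.003, -0.112, -0.014]], [[0, 0, 0], [0.003, -0.112, -0.014]], [[0, 0, 0], [0.003, -0.112, -0.014]], [[0, 0, 0], [0.003, -0.112, -0.014]], [[0, 0, 0], [0.003, -0.112, -0.014]], [[0, 0, 0], [0.003, -0.112, -0.014]], [[0, 0, 0], [0.003, -0.112, -0.014]], [[0, 0, 0], [0.003, -0.112, -0.014]]]}}

```text
clock: 13.52
tool_pos: [0.4433, -0.0921, 0.271]
tcp_rot: [0.627, 0.778, -0.012, 0.043]
force: [-0.2, 0.6, 0.1]
opening: 0.0941
```

```bash
python3 - <<'E'
from ik import *
stt(); 
r=down(105.2,-30)
delta([.47,-.36,.27],down(105.2,0));delta([.47,-.36,.27],r)
E
```

```text
t 13.52 q [-0.428 -0.341  2.006 -0.045  1.399 -0.635] pos [443.3 -92.1 271. ] xhead 102.1 z [ 0.052 -0.073 -0.996] F [-0.2  0.6  0.1] T [ 0.03 -0.09 -0.03] open 94.1
shift [-266.5  -31.1   21.9] turn [ 0.0337  0.0834 -0.0519] rows 6.5
shift [-266.5  -31.1   21.9] turn [ 0.0193 -0.4401 -0.0593] rows 6.5
```

Call:
{"method": "send_rows", "body": {"steps": [[[-30, -3, 3], [0.004, 0.012, -0.006]], [[-36, -3, 3], [0.004, 0.012, -0.006]], [[-36, -3, 3], [0.004, 0.012, -0.006]], [[-36, -3, 3], [0.004, 0.012, -0.006]], [[-36, -3, 3], [0.004, 0.012, -0.006]], [[-36, -3, 3], [0.004, 0.012, -0.006]], [[-36, -2, 0], [0.004, 0.012, -0.006]], [[-36, 0, 0], [0.004, 0, -0.006]], [[-36, 0, 0], [0, 0, 0]], [[0, 0, 0], [0, 0, 0]]]}}

```text
clock: 14.35
tool_pos: [0.4986, -0.4108, 0.2587]
tcp_rot: [0.61, 0.792, 0.002, -0.003]
force: [0.2, -0.3, -0.4]
opening: 0.0937
```

```bash
python3 - <<'E'
from ik import *
stt(); snap('wrist','wrist9'); snap('scene','scene9'); snap('side','side9')
a=load('scene9')['img'];b=load('side9')['img'];cv2.imwrite('pics/two9.png',np.hstack([a[100:400,220:620],b[100:400,80:480]]))
E
```

```text
t 14.35 q [-0.865  0.202  1.51   0.002  1.436 -1.123] pos [ 498.6 -410.8  258.7] xhead 104.7 z [-0.003  0.007 -1.   ] F [ 0.2 -0.3 -0.4] T [-0.03 -0.1  -0.04] open 93.7
```

View pics/wrist9.png

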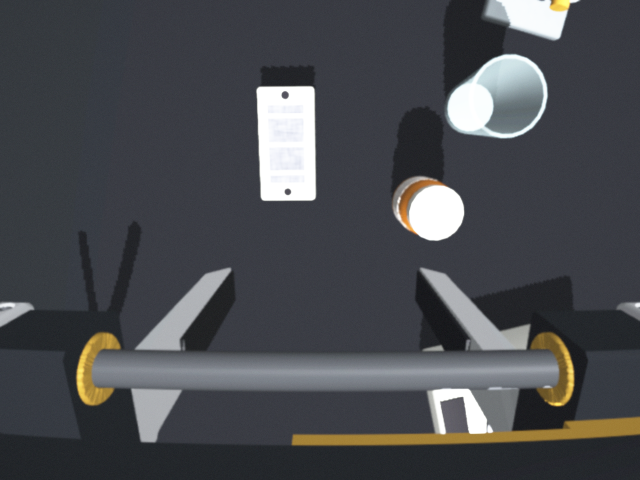

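View pics/two9.png

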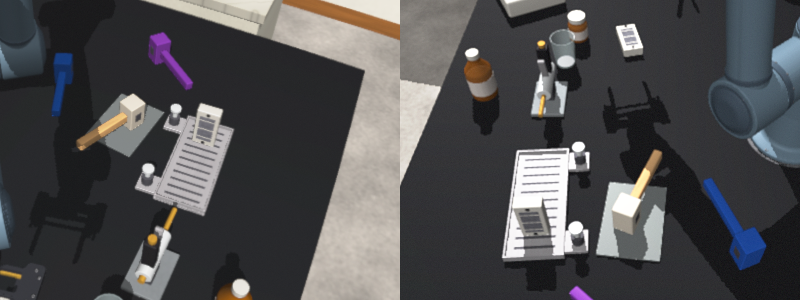

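Cassette 1 stands in the tray at scene (426,224). The wrist view shows cassette 2 with holes at (285,95) and (288,191).

```bash
python3 - <<'E'
from ik import *
w=load('wrist9');si=load('side0');sc=load('scene0')
I2=lambda x,y:(190+x/3.5,90+y/3.5)
for a,b in (((285,95),I2(431,199)),((288,191),I2(406,126))): print([x for x in tri(w,a,si,b)])
c=w['img'][70:215,240:335];g=((c.min(2)>150)).astype(np.uint8);g=cv2.morphologyEx(g,cv2.MORPH_CLOSE,np.ones((31,31)))
k=max(cv2.findContours(g,0,1)[0],key=cv2.contourArea)[:,0]+[240,70]
rr=cv2.minAreaRect(np.array([onz(w,q,.028)[:2]*1000 for q in k.astype(float)],np.float32));print(rr)
h=[onz(w,q,.028) for q in ((285,95),(288,191))];print(h,(h[0]+h[1])/2)
a=rr[2]+90 if rr[1][0]<rr[1][1] else rr[2]; print('long',a)
c2=np.array([*rr[0],0])/1000
r=down(a,-30);g=c2+.027*u(a)+[0,0,.026];T=gp(g,r);pre=T-r.apply([0,0,.11]);print(T,pre);delta(pre,r)
E
```

```text
[array([ 0.42433266, -0.30064252,  0.02618307]), np.float64(0.0004840155707234077)]
[array([ 0.45106118, -0.39858663,  0.02847397]), np.float64(0.0013330614045806793)]
((440.3817443847656, -357.82769775390625), (61.571983337402344, 136.54312133789062), 15.026391983032227)
[array([ 0.42481976, -0.30080257,  0.028     ]), array([ 0.45169095, -0.39855813,  0.028     ])] [ 0.43825535 -0.34968035  0.028     ]
long 105.02639198303223
[ 0.43584463 -0.34092608  0.00954552] [ 0.42158511 -0.28780673  0.10480831]
shift [132.4 -44.1 156.3] turn [-3.000e-04 -5.321e-01 -9.000e-04] rows 5.0
```

```bash
python3 - <<'E'
from ik import *
a=105.3;c2=np.array([.4383,-.3497,0])
r=down(a,-30);g=c2+.027*u(a)+[0,0,.026];T=gp(g,r);pre=T-r.apply([0,0,.11]);print(T.round(4),pre.round(4));delta(pre,r)
E
```

```text
[ 0.4337 -0.3328  0.0095] [ 0.4192 -0.2798  0.1048]
shift [140.7 -44.4 156.4] turn [-0.0016 -0.5321 -0.0055] rows 5.2
```

Call:
{"method": "send_rows", "body": {"steps": [[[0, 0, 0], [0, -0.106, 0]], [[0, 0, 0], [0, -0.106, 0]], [[0, 0, 0], [0, -0.106, 0]], [[0, 0, 0], [0, -0.106, 0]], [[0, 0, 0], [0, -0.108, 0]], [[0, 0, 0], [0, 0, 0]]]}}

```text
clock: 15.0
tool_pos: [0.4978, -0.4005, 0.2576]
tcp_rot: [0.586, 0.768, -0.157, 0.205]
force: [-0.2, 0.4, -0.9]
opening: 0.094
```

```bash
python3 - <<'E'
from ik import *
a=105.3;c2=np.array([.4383,-.3497,0])
r=down(a,-30);g=c2+.027*u(a)+[0,0,.026];T=gp(g,r);pre=T-r.apply([0,0,.11]);stt();delta(pre,r)
E
```

```text
t 15.0 q [-0.735 -0.045  1.843 -0.346  0.923 -0.851] pos [ 497.8 -400.5  257.6] xhead 105.3 z [ 0.13  -0.482 -0.867] F [-0.2  0.4 -0.9] T [ 0.22 -0.03  0.  ] open 94.0
shift [195.1 -43.9  64.1] turn [-0.0022 -0.0015  0.    ] rows 5.0
```

Call:
{"method": "send_rows", "body": {"steps": [[[26, -6, 9], [0, 0, 0]], [[34, -7.6, 11], [0, 0, 0]], [[34, -7.6, 11], [0, 0, 0]], [[34, -7.6, 11], [0, 0, 0]], [[34, -7.6, 11], [0, 0, 0]], [[33, -7.5, 11], [0, 0, 0]], [[0, 0, 0], [0, 0, 0]], [[0, 0, 0], [0, 0, 0]]]}}

```text
clock: 15.67
tool_pos: [0.4206, -0.2838, 0.1064]
tcp_rot: [0.588, 0.767, -0.157, 0.204]
force: [1.6, -0.6, 0.4]
opening: 0.0941
```

```bash
python3 - <<'E'
from ik import *
a=105.3;c2=np.array([.4383,-.3497,0])
r=down(a,-30);g=c2+.027*u(a)+[0,0,.026];T=gp(g,r);stt();delta(T,r);snap('wrist','wrist10')
E
```

```text
t 15.67 q [-0.646 -0.154  2.243 -0.503  0.692 -0.576] pos [ 420.6 -283.8  106.4] xhead 105.1 z [ 0.128 -0.482 -0.867] F [ 1.6 -0.6  0.4] T [ 0.15 -0.01 -0.02] open 94.1
shift [  4.3   0.  109.3] turn [-0.0034 -0.0018 -0.003 ] rows 2.6
```

View pics/wrist10.png

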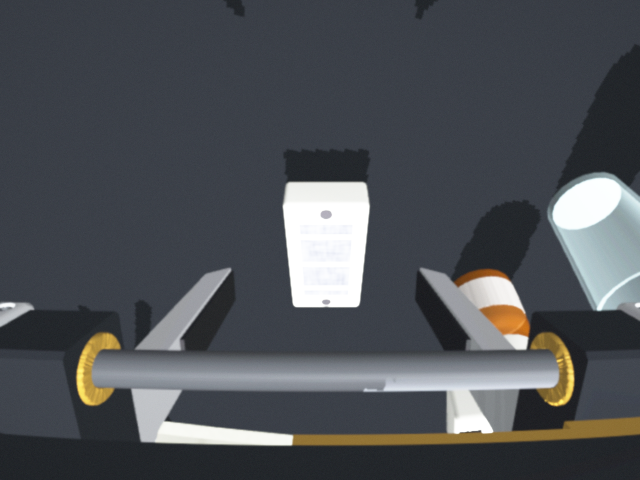

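Cassette 2 is centred between the fingers at x≈326. Descend and grip.

Call:
{"method": "send_rows", "body": {"steps": [[[1.5, 0, 30], [0, 0, -0.001]], [[1.5, 0, 30], [0, 0, -0.001]], [[1, 0, 26], [0, 0, -0.001]], [[0, 0, 15], [0, 0, 0]], [[0, 0, 8], [0, 0, 0]], [[0, 0, 0], [0, 0, 0]], [[0, 0, 0], [0, 0, 0]]]}}

```text
clock: 16.3
tool_pos: [0.4359, -0.3357, 0.0124]
tcp_rot: [0.587, 0.767, -0.158, 0.207]
force: [-0.2, 0.3, -0.4]
opening: 0.0938
```

Call:
{"method": "send_rows", "body": {"steps": [[[0, 0, 0], [0, 0, 0]], [[0, 0, 0], [0, 0, 0]], [[0, 0, 0], [0, 0, 0]], [[0, 0, 0], [0, 0, 0]], [[0, 0, 0], [0, 0, 0]], [[0, 0, 0], [0, 0, 0]], [[0, 0, 0], [0, 0, 0]], [[0, 0, 0], [0, 0, 0]]], "hand": 0}}

```text
clock: 16.97
tool_pos: [0.4348, -0.3341, 0.0111]
tcp_rot: [0.587, 0.767, -0.158, 0.206]
force: [-1.3, 4.5, 4.7]
opening: 0.0596
```

```bash
python3 - <<'E'
from ik import *
s=stt();r=R.from_quat(s['tcp_rot'])
c=r.inv().apply(np.array([.4383,-.3497,.014])-s['tool_pos']);print('cass centre in tool',c*1000);np.save('rel2.npy',c)
E
```

```text
t 16.97 q [-0.718  0.141  2.178 -0.672  0.464 -0.43 ] pos [ 434.8 -334.1   11.1] xhead 105.2 z [ 0.13  -0.484 -0.865] F [-1.3  4.5  4.7] T [ 0.35  0.06 -0.1 ] open 59.6
cass centre in tool [-15.206274    -0.71490126   5.51108294]
```

Call:
{"method": "send_rows", "body": {"steps": [[[-5, 0, -8.7], [0, 0, 0]], [[-15, 0, -26], [0, 0, 0]], [[-20, 0, -34.6], [0, 0, 0]], [[-20, 0, -34.6], [0, 0, 0]], [[-20, 0, -34.6], [0, 0, 0]], [[-20, 0, -34.6], [0, 0, 0]], [[-15, 0, -26], [0, 0, 0]], [[0, 0, 0], [0, 0, 0]]]}}

```text
clock: 17.63
tool_pos: [0.4376, -0.3362, 0.2494]
tcp_rot: [0.586, 0.766, -0.158, 0.212]
force: [0.9, -0.7, -0.7]
opening: 0.0598
```

```bash
python3 - <<'E'
from ik import *
stt();snap('wrist','wrist11');c=np.load('rel2.npy')
delta([.44,-.10,.27],down(95,60))
tray=np.array([.627,.238,0]);rp=down(95,60)
cc=tray+.012*u(95)+[0,0,.071]; T=cc-rp.apply([c[0],0,c[2]]);print('T',T,ik(T,rp,[0,.5,1.6,1.1,1.4,-.6])[0].round(2))
E
```

```text
t 17.63 q [-0.718 -0.264  2.055 -0.358  0.922 -0.826] pos [ 437.6 -336.2  249.4] xhead 105.0 z [ 0.139 -0.491 -0.86 ] F [ 0.9 -0.7 -0.7] T [ 0.39 -0.03  0.01] open 59.8
shift [ 182.3   65.2 -135.8] turn [-0.0474  1.5727  0.1915] rows 12.7
T [0.62570745 0.25277397 0.08692456] [-0.16  0.56  1.68  1.01  1.43 -0.69]
```

View pics/wrist11.png

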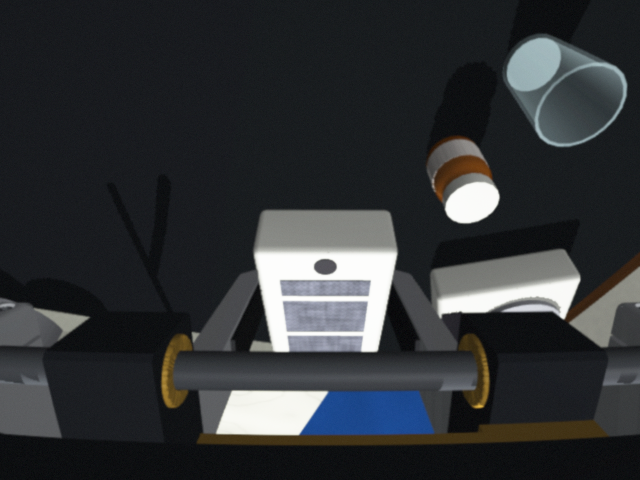

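Call:
{"method": "send_rows", "body": {"steps": [[[20, 7, -15], [0, 0, 0]], [[29, 10, -21], [0, 0, 0]], [[29, 10, -21], [0, 0, 0]], [[29, 10, -21], [0, 0, 0]], [[29, 10, -21], [0, 0, 0]], [[29, 10, -21], [0, 0, 0]], [[18, 7, -15], [0, 0, 0]]]}}

```text
clock: 18.27
tool_pos: [0.436, -0.0961, 0.2626]
tcp_rot: [0.586, 0.768, -0.159, 0.203]
force: [-0.1, 0.1, -2.0]
opening: 0.0599
```

Call:
{"method": "send_rows", "body": {"steps": [[[0, 0, 0], [-0.0036, 0.112, 0.0136]], [[0, 0, 0], [-0.0036, 0.112, 0.0136]], [[0, 0, 0], [-0.0036, 0.112, 0.0136]], [[0, 0, 0], [-0.0036, 0.112, 0.0136]], [[0, 0, 0], [-0.0036, 0.112, 0.0136]], [[0, 0, 0], [-0.0036, 0.112, 0.0136]], [[0, 0, 0], [-0.0036, 0.112, 0.0136]], [[0, 0, 0], [-0.0036, 0.112, 0.0136]], [[0, 0, 0], [-0.0036, 0.112, 0.0136]], [[0, 0, 0], [-0.0036, 0.112, 0.0136]]]}}

```text
clock: 19.1
tool_pos: [0.437, -0.0991, 0.264]
tcp_rot: [0.626, 0.721, 0.206, -0.217]
force: [0.3, 0.5, -2.1]
opening: 0.0596
```

```bash
python3 - <<'E'
from ik import *
stt();delta([.44,-.10,.27],down(95,60))
E
```

```text
t 19.1 q [-0.737 -0.069  1.877  0.404  1.789 -0.881] pos [437.  -99.1 264. ] xhead 98.6 z [-0.055  0.567 -0.822] F [ 0.3  0.5 -2.1] T [-0.52 -0.15 -0.02] open 59.6
shift [ 2.4  3.  -5.6] turn [-0.0162  0.4404  0.0499] rows 3.5
```

Call:
{"method": "send_rows", "body": {"steps": [[[0, 0, 0], [-0.004, 0.11, 0.0125]], [[0, 0, 0], [-0.004, 0.11, 0.0125]], [[0, 0, 0], [-0.004, 0.11, 0.0125]], [[0, 0, 0], [-0.004, 0.11, 0.0125]], [[0, 0, 0], [0, 0, 0]], [[0, 0, 0], [0, 0, 0]]]}}

```text
clock: 19.6
tool_pos: [0.4368, -0.0988, 0.2631]
tcp_rot: [0.586, 0.639, 0.336, -0.368]
force: [0.4, -0.6, -1.2]
opening: 0.0596
```

```bash
python3 - <<'E'
from ik import *
stt();delta([.6257,.245,.25],down(95,60))
E
```

```text
t 19.6 q [-0.836  0.149  1.826  0.615  2.022 -0.907] pos [436.8 -98.8 263.1] xhead 94.8 z [-0.077  0.86  -0.504] F [ 0.4 -0.6 -1.2] T [-0.66 -0.15  0.02] open 59.6
shift [153.5 218.4 287.8] turn [-0.0015  0.0052 -0.0013] rows 9.4
```

Call:
{"method": "send_rows", "body": {"steps": [[[10, 15, 20], [0, 0, 0]], [[16, 22.5, 29.5], [0, 0, 0]], [[16, 22.5, 29.5], [0, 0, 0]], [[16, 22.5, 29.5], [0, 0, 0]], [[16, 22.5, 29.5], [0, 0.005, 0]], [[16, 22.5, 29.5], [0, 0, 0]], [[16, 22.5, 29.5], [0, 0, 0]], [[16, 22.5, 29.5], [0, 0, 0]], [[16, 22.5, 29.5], [0, 0, 0]], [[15, 23, 31], [0, 0, 0]]]}}

```text
clock: 20.43
tool_pos: [0.6261, 0.2468, 0.255]
tcp_rot: [0.584, 0.641, 0.337, -0.366]
force: [0.1, -1.5, -1.6]
opening: 0.0599
```

```bash
python3 - <<'E'
from ik import *
stt();delta([.6257,.25,.10],down(95,60))
E
```

```text
t 20.43 q [-0.166  0.327  1.628  0.99   1.582 -0.463] pos [626.1 246.8 255. ] xhead 95.7 z [-0.075  0.86  -0.505] F [ 0.1 -1.5 -1.6] T [-0.66 -0.15  0.03] open 59.9
shift [-132.2   -0.9   81. ] turn [0.     0.0055 0.0062] rows 3.7
```

Call:
{"method": "send_rows", "body": {"steps": [[[-14, 0, 9], [0, 0.002, 0.003]], [[-26, 0, 16], [0, 0.002, 0.003]], [[-26, 0, 16], [0, 0.001, 0]], [[-26, -0.5, 16], [0, 0, 0]], [[-20, -0.5, 12], [0, 0, 0]], [[-13, 0, 8], [0, 0, 0]], [[-5, 0, 3], [0, 0, 0]], [[0, 0, 0], [0, 0, 0]], [[0, 0, 0], [0, 0, 0]]]}}

```text
clock: 21.18
tool_pos: [0.625, 0.2484, 0.1027]
tcp_rot: [0.585, 0.638, 0.338, -0.369]
force: [0.9, 0.2, -1.5]
opening: 0.0598
```

```bash
python3 - <<'E'
from ik import *
stt();delta([.6257,.25,.086],down(95,60));snap('side','side12');snap('scene','scene12')
b=load('side12')['img'];a=load('scene12')['img'];cv2.imwrite('pics/k12.png',np.hstack([cv2.resize(b[210:360,140:290],(400,400),interpolation=2),cv2.resize(a[180:330,350:500],(400,400),interpolation=2)]))
E
```

```text
t 21.18 q [-0.165  0.544  1.661  1.008  1.449 -0.666] pos [625.  248.4 102.7] xhead 94.9 z [-0.075  0.864 -0.498] F [ 0.9  0.2 -1.5] T [-0.65 -0.15 -0.07] open 59.8
shift [-13.7   0.9   9.6] turn [ 0.0007 -0.002  -0.0008] rows 0.4
```

View pics/k12.png

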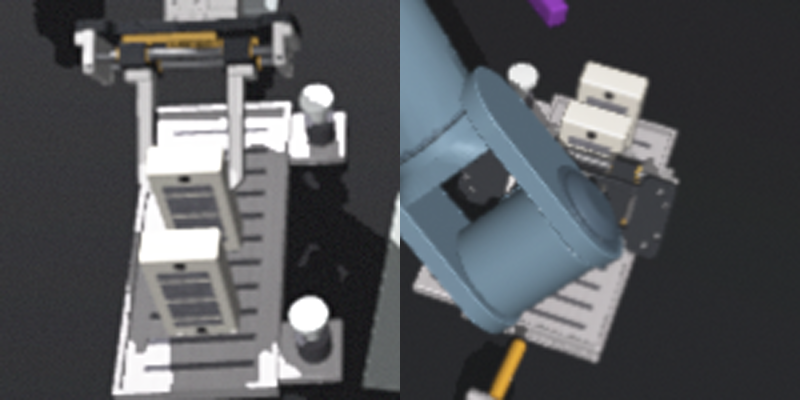

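Call:
{"method": "send_rows", "body": {"steps": [[[-4.3, 0, 2.5], [0, 0, 0]], [[-4.3, 0, 2.5], [0, -0.001, 0]], [[-2, 0, 1.2], [0, -0.001, 0]], [[-1.3, 0, 0.7], [0, 0, 0]], [[-1, 0, 0.6], [0, 0, 0]], [[-1, 0, 0.6], [0, 0, 0]], [[-0.8, 0, 0.5], [0, 0, 0]], [[0, 0, 0], [0, 0, 0]], [[0, 0, 0], [0, 0, 0]]]}}

```text
clock: 22.03
tool_pos: [0.624, 0.2486, 0.087]
tcp_rot: [0.584, 0.638, 0.338, -0.371]
force: [-7.1, -5.0, 10.0]
opening: 0.0598
```

```bash
python3 - <<'E'
from ik import *
stt()
E
```

```text
t 22.03 q [-0.165  0.571  1.659  1.011  1.44  -0.687] pos [624.  248.6  87. ] xhead 94.9 z [-0.078  0.865 -0.496] F [-7.1 -5.  10. ] T [0.63 0.78 1.  ] open 59.8
```

Contact at 10 N, within 1 mm of the expected height. Releasing.

Call:
{"method": "send_rows", "body": {"steps": [[[0.8, 0, -0.4], [0, 0, 0]], [[0, 0, 0], [0, 0, 0]], [[0, 0, 0], [0, 0, 0]], [[0, 0, 0], [0, 0, 0]], [[0, 0, 0], [0, 0, 0]], [[0, 0, 0], [0, 0, 0]], [[0, 0, 0], [0, 0, 0]]], "hand": 88}}

```text
clock: 22.62
tool_pos: [0.6241, 0.2486, 0.085]
tcp_rot: [0.586, 0.638, 0.337, -0.369]
force: [-0.5, -0.7, -0.5]
opening: 0.0827
```

Call:
{"method": "send_rows", "body": {"steps": [[[0, 0, -8], [0, 0, 0]], [[0, 0, -20], [0, 0, 0]], [[0, 0, -30], [0, 0, 0]], [[0, 0, -30], [0, 0, 0]], [[10, 0, -25], [0, 0, 0]], [[28, 0, -10], [0, 0, 0]], [[34, 0, -10], [0, 0, 0]], [[34, 0, -10], [0, 0, 0]], [[34, 0, -10], [0, 0, 0]]]}}

```text
clock: 23.37
tool_pos: [0.6299, 0.1858, 0.2846]
tcp_rot: [0.586, 0.637, 0.337, -0.369]
force: [0.2, -0.1, 0.4]
opening: 0.0827
```

```bash
python3 - <<'E'
from ik import *
stt();snap('side','side13');snap('scene','scene13')
b=load('side13')['img'];a=load('scene13')['img'];cv2.imwrite('pics/k13.png',np.hstack([cv2.resize(b[190:390,150:350],(400,400),interpolation=2),cv2.resize(a[150:350,300:500],(400,400),interpolation=2)]))
E
```

```text
t 23.37 q [-0.259  0.309  1.595  0.962  1.685 -0.46 ] pos [629.9 185.8 284.6] xhead 94.6 z [-0.075  0.863 -0.5  ] F [ 0.2 -0.1  0.4] T [-0.37 -0.11 -0.03] open 82.7
```

View pics/k13.png

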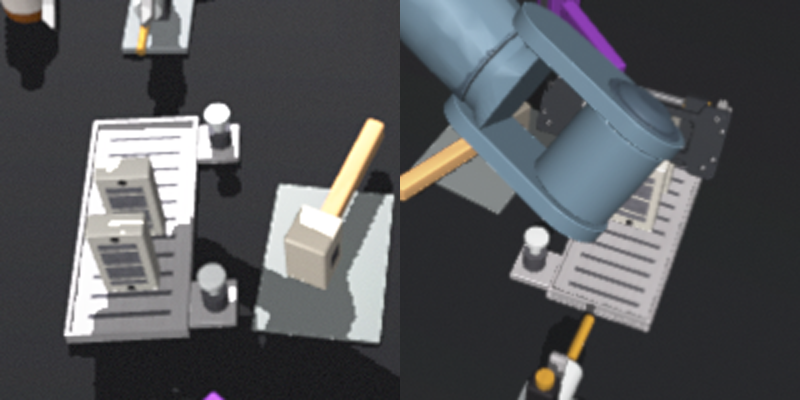

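```bash
python3 - <<'E'
from ik import *
r=down(67,0)
delta([.38,.17,.27],r)
print(ik(np.array([.38,.17,.27]),r,[0.3,0,2,0,1.4,0]))
for h in (67,60,80):
  print(ik(np.array([.395,.232,.035]),down(h),[0.3,0,2,0,1.4,0]))
for n,p in (('a',np.array([.523,.340,0])),('b',np.array([.541,.123,0]))):
  for h in (0,20,40,60,80,100):
    q,e=ik(p-.06*u(h)+[0,0,.091],down(h),[0.3,0,2,0,1.4,0]);print(n,h,q.round(2),round(e,4))
E
```

```text
shift [ -12.6 -252.8   13.9] turn [-0.2466 -1.0257  0.448 ] rows 9.2
(array([ 1.46689941e-01, -3.91342510e-01,  2.04239221e+00, -2.75633393e-16,
        1.49054296e+00,  5.48115668e-01]), np.float64(1.6653345369377348e-15))
(array([ 2.82641722e-01,  1.16634862e-02,  2.16150934e+00, -2.24124854e-10,
        9.68419831e-01,  6.84067450e-01]), np.float64(8.352777306579796e-10))
(array([ 2.82641722e-01,  1.16634872e-02,  2.16150934e+00, -2.17892503e-10,
        9.68419832e-01,  8.06240498e-01]), np.float64(1.667756198055521e-09))
(array([ 2.82641722e-01,  1.16634853e-02,  2.16150934e+00, -8.50994941e-11,
        9.68419830e-01,  4.57174647e-01]), np.float64(1.6417361855975203e-10))
a 0 [ 0.44  0.19  1.84 -0.    1.11  2.01] 0.0
a 20 [0.4  0.17 1.87 0.   1.1  1.62] 0.0
a 40 [ 0.36  0.17  1.87 -0.    1.1   1.24] 0.0
a 60 [0.33 0.18 1.85 0.   1.1  0.85] 0.0
a 80 [0.31 0.21 1.82 0.   1.11 0.48] 0.0
a 100 [0.3  0.25 1.77 0.   1.12 0.12] 0.0
b 0 [0.02 0.01 2.04 0.   1.09 1.59] 0.0
b 20 [-0.02  0.01  2.04  0.    1.09  1.2 ] 0.0
b 40 [-0.06  0.02  2.03  0.    1.09  0.82] 0.0
b 60 [-0.08  0.06  1.99 -0.    1.09  0.44] 0.0
b 80 [-0.09  0.1   1.95 -0.    1.09  0.08] 0.0
b 100 [-0.09  0.15  1.89 -0.    1.1  -0.26] 0.0
```

Call:
{"method": "send_rows", "body": {"steps": [[[-2, -30, 2], [0, 0, 0]], [[-2, -36, 2], [0, 0, 0]], [[-2, -36, 2], [0, 0, 0]], [[-2, -36, 2], [0, 0, 0]], [[-2, -36, 2], [0, 0, 0]], [[-2, -36, 2], [0, 0, 0]], [[0, -36, 2], [0, 0, 0]]], "hand": 100}}

```text
clock: 24.05
tool_pos: [0.3823, 0.1711, 0.265]
tcp_rot: [0.586, 0.637, 0.337, -0.37]
force: [-0.6, -0.3, 1.1]
opening: 0.0943
```

Call:
{"method": "send_rows", "body": {"steps": [[[0, 0, 0], [-0.025, -0.103, 0.045]], [[0, 0, 0], [-0.025, -0.103, 0.045]], [[0, 0, 0], [-0.025, -0.103, 0.045]], [[0, 0, 0], [-0.025, -0.103, 0.045]], [[0, 0, 0], [-0.025, -0.103, 0.045]], [[0, 0, 0], [-0.025, -0.103, 0.045]], [[0, 0, 0], [-0.025, -0.103, 0.045]], [[0, 0, 0], [-0.025, -0.103, 0.045]], [[0, 0, 0], [-0.025, -0.103, 0.045]], [[0, 0, 0], [-0.022, -0.1, 0.043]]]}}

```text
clock: 24.88
tool_pos: [0.3844, 0.1709, 0.2667]
tcp_rot: [0.835, 0.55, -0.006, -0.001]
force: [-0.6, -1.1, -0.5]
opening: 0.0941
```

```bash
python3 - <<'E'
from ik import *
stt();delta([.38,.17,.27],down(67))
E
```

```text
t 24.88 q [ 0.149 -0.369  2.032 -0.003  1.49   0.555] pos [384.4 170.9 266.7] xhead 66.8 z [-0.011 -0.004 -1.   ] F [-0.6 -1.1 -0.5] T [-0.08 -0.07 -0.01] open 94.1
shift [-2.6 -3.7 -3.2] turn [-0.0088  0.0086 -0.0042] rows 0.1
```

Call:
{"method": "send_rows", "body": {"steps": [[[0, 0, 0], [-0.0088, 0.0086, -0.004]], [[0, 0, 0], [0, 0, 0]], [[0, 0, 0], [0, 0, 0]]]}}

```text
clock: 25.13
tool_pos: [0.384, 0.1707, 0.2654]
tcp_rot: [0.833, 0.553, 0.001, -0.003]
force: [-0.2, -0.2, -0.6]
opening: 0.0937
```

```bash
python3 - <<'E'
from ik import *
stt();snap('wrist','wrist14');snap('scene','scene14');snap('side','side14')
b=load('side14')['img'];a=load('scene14')['img'];cv2.imwrite('pics/k14.png',np.hstack([cv2.resize(b[170:390,150:370],(400,400),interpolation=2),cv2.resize(a[150:350,280:480],(400,400),interpolation=2)]))
E
```

```text
t 25.13 q [ 0.142 -0.38   2.042  0.007  1.481  0.541] pos [384.  170.7 265.4] xhead 67.1 z [-0.002  0.007 -1.   ] F [-0.2 -0.2 -0.6] T [-0.01 -0.01  0.03] open 93.7
```

View pics/wrist14.png

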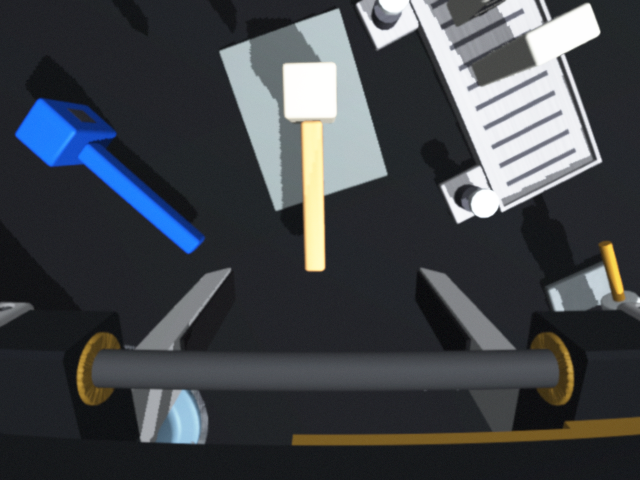

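View pics/k14.png

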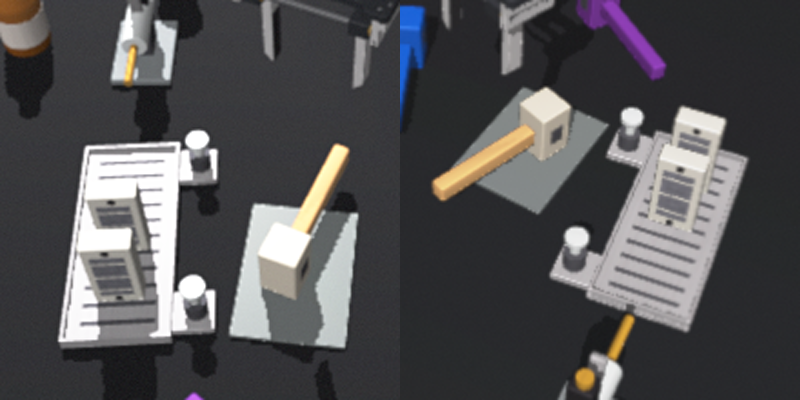

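```bash
python3 - <<'E'
from ik import *
w=load('wrist14');sc=load('scene14');si=load('side14')
im=w['img'];hsv=cv2.cvtColor(im,cv2.COLOR_BGR2HSV)
m=((hsv[...,0]>10)&(hsv[...,0]<28)&(hsv[...,1]>60)&(hsv[...,2]>120)).astype(np.uint8);m[:100]=0;m[280:]=0;m[:,:280]=0;m[:,350:]=0
k=max(cv2.findContours(m,0,1)[0],key=cv2.contourArea)[:,0];print('handle px',k.min(0),k.max(0))
pts=np.array([onz(w,q,.059)[:2]*1000 for q in k.astype(float)],np.float32);rr=cv2.minAreaRect(pts);print(rr)
vx,vy,x0,y0=cv2.fitLine(pts,cv2.DIST_L2,0,.01,.01).ravel();print('dir',np.degrees(np.arctan2(vy,vx)),x0,y0)
print('end',onz(w,(315,271),.059),'headtop',onz(w,(310,91),.086))
print(tri(w,(315,271),sc,(299,242)),tri(w,(315,271),si,(338.6,253)))
print(tri(w,(310,91),sc,(352.5,203)),tri(w,(310,91),si,(150+286*.55,170+245*.55)))
print('mat', [ (onz(w,q,.006)*1000).round() for q in ((220,51),(340,9),(387,175),(276,210))])
print('pinb',onz(w,(484,201),.07),'pina',onz(w,(392,3),.07))
E
```

```text
handle px [301 120] [325 271]
((377.04156494140625, 191.98486328125), (159.3579864501953, 22.940637588500977), 68.26917266845703)
dir 68.251045 377.7904 194.2346
end [0.34747567 0.11812286 0.059     ] headtop [0.41614815 0.2877408  0.086     ]
(array([0.34911579, 0.11893878, 0.06005924]), np.float64(0.003008637638744519)) (array([0.34486494, 0.11185939, 0.03714423]), np.float64(0.001971531351657954))
(array([0.41728185, 0.28913202, 0.08044661]), np.float64(0.0023713314033822932)) (array([0.41535499, 0.28854847, 0.08032011]), np.float64(0.0017664618821204426))
mat [array([342., 378.,   6.]), array([481., 366.,   6.]), array([464., 178.,   6.]), array([326., 191.,   6.])]
pinb [0.53916827 0.12340448 0.07      ] pina [0.51735645 0.33289246 0.07      ]
```

The handle measures 159×23 mm, heading 68.3°, with the head axis near (416,289). This is the off-white mallet, not the blue one at (60,130) in the wrist view. Grip point is 55 mm from the head.

```bash
python3 - <<'E'
from ik import *
h=68.3;hd=np.array([.416,.289,0]);g=hd-.055*u(h)+[0,0,.046];T=gp(g,down(h));print(T);delta(T+[0,0,.08],down(h));delta(T,down(h))
E
```

```text
[0.39566393 0.23789771 0.027     ]
shift [ 66.  -15.4 159.2] turn [-0.0039 -0.0049 -0.0226] rows 4.1
shift [ 65.6 -15.1 239.2] turn [-0.0039 -0.0049 -0.0226] rows 6.0
```

Call:
{"method": "send_rows", "body": {"steps": [[[14, -3, 30], [-0.004, -0.005, -0.011]], [[13, -3, 32], [0, 0, -0.0115]], [[13, -3, 32], [0, 0, 0]], [[13, -3, 32], [0, 0, 0]], [[13, -3, 30], [0, 0, 0]], [[0, 0, 0], [0, 0, 0]], [[0, 0, 0], [0, 0, 0]]]}}

```text
clock: 25.87
tool_pos: [0.3942, 0.2371, 0.109]
tcp_rot: [0.827, 0.562, -0.002, -0.0]
force: [0.3, 0.9, 0.5]
opening: 0.0939
```

```bash
python3 - <<'E'
from ik import *
stt();delta([.3957,.2379,.027],down(68.3));snap('wrist','wrist15')
E
```

```text
t 25.87 q [ 2.950e-01 -9.300e-02  2.105e+00 -1.000e-03  1.134e+00  6.720e-01] pos [394.2 237.1 109. ] xhead 68.4 z [-0.003 -0.002 -1.   ] F [0.3 0.9 0.5] T [-0.02 -0.07 -0.01] open 93.9
shift [ 1.5  1.3 82. ] turn [-0.0025  0.003   0.0015] rows 2.0
```

View pics/wrist15.png

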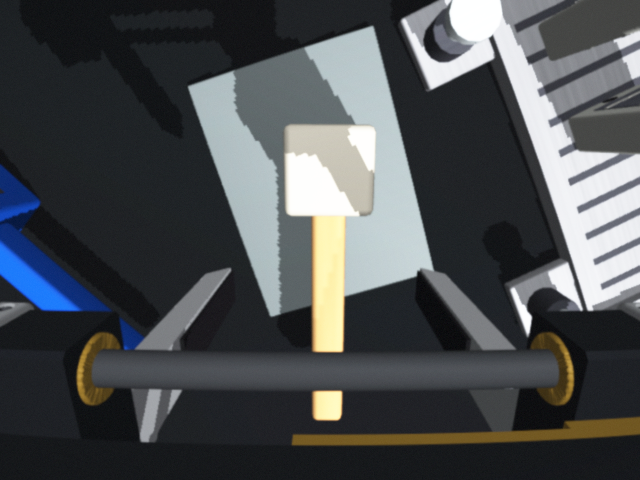

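Call:
{"method": "send_rows", "body": {"steps": [[[0.8, 0.6, 25], [-0.002, 0.003, 0]], [[0.7, 0.6, 28], [0, 0, 0]], [[0, 0, 18], [0, 0, 0]], [[0, 0, 8], [0, 0, 0]], [[0, 0, 3], [0, 0, 0]], [[0, 0, 0], [0, 0, 0]], [[0, 0, 0], [0, 0, 0]]]}}

```text
clock: 26.5
tool_pos: [0.3988, 0.2393, 0.0301]
tcp_rot: [0.827, 0.562, 0.003, 0.001]
force: [-0.4, -0.2, 0.6]
opening: 0.0944
```

Call:
{"method": "send_rows", "body": {"steps": [[[0, 0, 0], [0, 0, 0]], [[0, 0, 0], [0, 0, 0]], [[0, 0, 0], [0, 0, 0]], [[0, 0, 0], [0, 0, 0]], [[0, 0, 0], [0, 0, 0]], [[0, 0, 0], [0, 0, 0]], [[0, 0, 0], [0, 0, 0]], [[0, 0, 0], [0, 0, 0]], [[0, 0, 0], [0, 0, 0]], [[0, 0, 0], [0, 0, 0]]], "hand": 0}}

```text
clock: 27.33
tool_pos: [0.397, 0.239, 0.0281]
tcp_rot: [0.827, 0.562, 0.002, 0.0]
force: [0.5, 0.0, 1.0]
opening: 0.0307
```

```bash
python3 - <<'E'
from ik import *
s=stt();snap('wrist','wrist16')
E
```

```text
t 27.33 q [0.296 0.058 2.133 0.    0.947 0.673] pos [397.  239.   28.1] xhead 68.4 z [ 0.003  0.001 -1.   ] F [0.5 0.  1. ] T [-0.   -0.02 -0.01] open 30.7
```

View pics/wrist16.png

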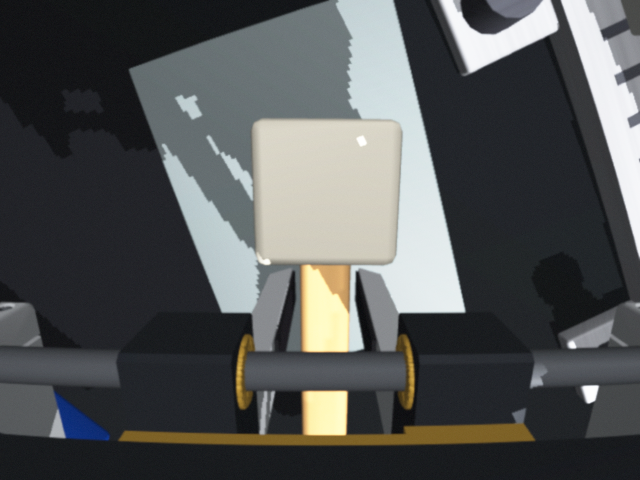

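Still closing (30.7 mm); a few more rows.

Call:
{"method": "send_rows", "body": {"steps": [[[0, 0, 0], [0, 0, 0]], [[0, 0, 0], [0, 0, 0]], [[0, 0, 0], [0, 0, 0]], [[0, 0, 0], [0, 0, 0]], [[0, 0, 0], [0, 0, 0]]]}}

```text
clock: 27.8
tool_pos: [0.3971, 0.239, 0.0281]
tcp_rot: [0.827, 0.562, 0.002, 0.0]
force: [-0.3, 0.1, -0.1]
opening: 0.0215
```

```bash
python3 - <<'E'
from ik import *
s=stt()
E
```

```text
t 27.8 q [0.296 0.058 2.133 0.    0.947 0.673] pos [397.1 239.   28.1] xhead 68.4 z [ 0.003  0.001 -1.   ] F [-0.3  0.1 -0.1] T [-0.01 -0.09 -0.03] open 21.5
```

Call:
{"method": "send_rows", "body": {"steps": [[[0, 0, -8], [0, 0, 0]], [[0, 0, -20], [0, 0, 0]], [[0, 0, -30], [0, 0, 0]], [[0, 0, -35], [0, 0, 0]], [[0, 0, -35], [0, 0, 0]], [[0, 0, -30], [0, 0, 0]], [[0, 0, -15], [0, 0, 0]], [[0, 0, 0], [0, 0, 0]], [[0, 0, 0], [0, 0, 0]]]}}

```text
clock: 28.55
tool_pos: [0.3963, 0.2387, 0.2011]
tcp_rot: [0.827, 0.562, 0.002, 0.001]
force: [-1.1, -1.1, -4.4]
opening: 0.0219
```

```bash
python3 - <<'E'
from ik import *
s=stt();snap('wrist','wrist17');snap('side','side17');snap('scene','scene17')
b=load('side17')['img'];a=load('scene17')['img'];w=load('wrist17')['img'];cv2.imwrite('pics/k17.png',np.hstack([cv2.resize(b[170:390,150:370],(400,400),interpolation=2),cv2.resize(w[80:400,160:480],(400,400),interpolation=2)]))
E
```

```text
t 28.55 q [ 0.296 -0.211  2.028 -0.     1.321  0.673] pos [396.3 238.7 201.1] xhead 68.4 z [ 0.004  0.001 -1.   ] F [-1.1 -1.1 -4.4] T [-0.21 -0.    0.05] open 21.9
```

View pics/k17.png

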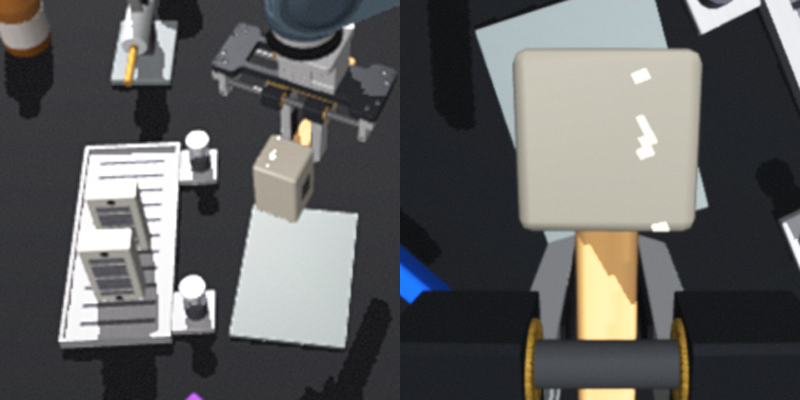

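```bash
python3 - <<'E'
from ik import *
w=load('wrist17')
# head axis in tool frame from top-face centre (top 80 mm above face)
s=arm.read_state();top=s['tool_pos'][2]-.0221+.080
m=np.array([160+(607-400)*.8,80+139*.8]);p=onz(w,m,top);r=R.from_quat(s['tcp_rot']);print('head in tool',r.inv().apply(p-s['tool_pos'])*1000)
delta([.5032,.2898,.16],down(68.4))
E
```

```text
head in tool [ 55.86427878  -0.24441405 -57.93488246]
shift [87.7 81.7 38.6] turn [-0.0009  0.0006 -0.    ] rows 3.0
```

Call:
{"method": "send_rows", "body": {"steps": [[[15, 14, 3], [0, 0, 0]], [[25, 23, 10], [0, 0, 0]], [[25, 23, 12], [0, 0, 0]], [[22, 21, 13], [0, 0, 0]], [[0, 0, 0], [0, 0, 0]], [[0, 0, 0], [0, 0, 0]]]}}

```text
clock: 29.2
tool_pos: [0.5027, 0.2894, 0.1592]
tcp_rot: [0.827, 0.562, -0.002, -0.001]
force: [0.1, -0.5, -3.8]
opening: 0.0215
```

```bash
python3 - <<'E'
from ik import *
s=stt();snap('side','side18');snap('scene','scene18')
b=load('side18')['img'];a=load('scene18')['img'];cv2.imwrite('pics/k18.png',np.hstack([cv2.resize(b[170:390,150:370],(400,400),interpolation=2),cv2.resize(a[130:330,290:490],(400,400),interpolation=2)]))
delta([.5032,.2898,.10],down(68.4))
E
```

```text
t 29.2 q [ 0.327  0.132  1.775 -0.     1.239  0.704] pos [502.7 289.4 159.2] xhead 68.4 z [-0.004 -0.001 -1.   ] F [ 0.1 -0.5 -3.8] T [-0.23  0.05  0.01] open 21.5
shift [ 0.3  0.2 62.2] turn [ 0.0005 -0.0005  0.0001] rows 1.5
```

View pics/k18.png

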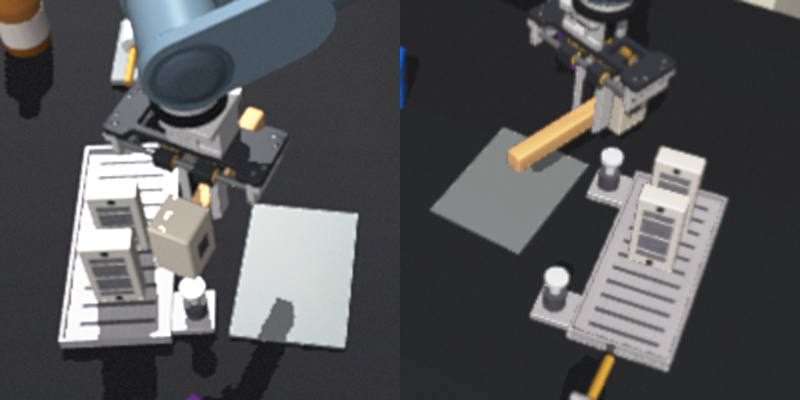

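Call:
{"method": "send_rows", "body": {"steps": [[[0, 0, 20], [0, 0, 0]], [[0, 0, 25], [0, 0, 0]], [[0, 0, 13], [0, 0, 0]], [[0, 0, 0], [0, 0, 0]], [[0, 0, 0], [0, 0, 0]]]}}

```text
clock: 29.72
tool_pos: [0.5034, 0.2898, 0.1056]
tcp_rot: [0.827, 0.562, 0.001, 0.0]
force: [1.6, -0.8, -4.3]
opening: 0.0217
```

```bash
python3 - <<'E'
from ik import *
s=stt();snap('side','side19')
b=load('side19')['img'];cv2.imwrite('pics/k19.png',cv2.resize(b[220:370,190:340],(500,500),interpolation=2))
E
```

```text
t 29.72 q [0.327 0.194 1.811 0.    1.133 0.704] pos [503.4 289.8 105.6] xhead 68.4 z [ 0.003  0.001 -1.   ] F [ 1.6 -0.8 -4.3] T [-0.11 -0.01 -0.03] open 21.7
```

View pics/k19.png

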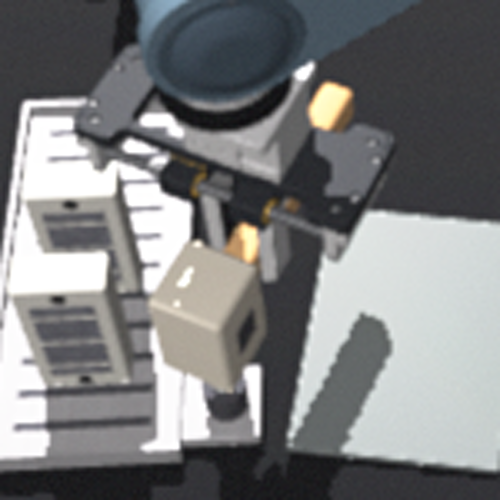

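Head is over pin a. Strike: 33 mm down to home.

Call:
{"method": "send_rows", "body": {"steps": [[[0, 0, 18], [0, 0, 0]], [[0, 0, 16], [0, 0, 0]], [[0, 0, 0], [0, 0, 0]]]}}

```text
clock: 30.02
tool_pos: [0.5061, 0.2907, 0.0729]
tcp_rot: [0.827, 0.562, 0.004, 0.001]
force: [0.8, -0.2, -3.7]
opening: 0.0217
```

```bash
python3 - <<'E'
from ik import *
s=stt();snap('side','side20');snap('wrist','wrist20')
b=load('side20')['img'];w=load('wrist20')['img'];cv2.imwrite('pics/k20.png',np.hstack([cv2.resize(b[220:370,190:340],(400,400),interpolation=2),cv2.resize(w[80:400,160:480],(400,400),interpolation=2)]))
E
```

```text
t 30.02 q [3.270e-01 2.430e-01 1.822e+00 1.000e-03 1.068e+00 7.040e-01] pos [506.1 290.7  72.9] xhead 68.4 z [ 0.008  0.003 -1.   ] F [ 0.8 -0.2 -3.7] T [-0.18  0.02  0.01] open 21.7
```

View pics/k20.png

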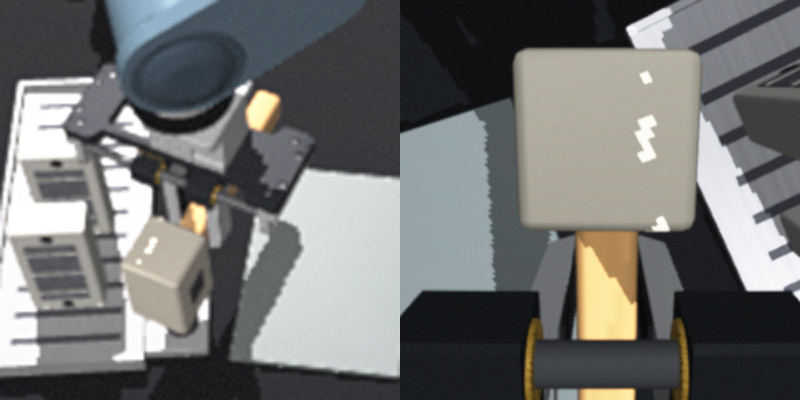

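Call:
{"method": "send_rows", "body": {"steps": [[[0, 0, 2], [0, 0, 0]], [[0, 0, 0], [0, 0, 0]]]}}

```text
clock: 30.28
tool_pos: [0.5051, 0.2901, 0.0719]
tcp_rot: [0.827, 0.562, 0.002, 0.001]
force: [-3.1, -3.0, 4.6]
opening: 0.0218
```

Call:
{"method": "send_rows", "body": {"steps": [[[0, 0, 1.5], [0, 0, 0]], [[0, 0, 0], [0, 0, 0]]]}}

```text
clock: 30.45
tool_pos: [0.5052, 0.2899, 0.0713]
tcp_rot: [0.827, 0.562, 0.002, 0.001]
force: [-5.3, -5.6, 10.6]
opening: 0.0216
```

Call:
{"method": "send_rows", "body": {"steps": [[[0, 0, -10], [0, 0, 0]], [[0, 0, -25], [0, 0, 0]], [[0, 0, -30], [0, 0, 0]], [[0, 0, -15], [0, 0, 0]], [[0, 0, 0], [0, 0, 0]]]}}

```text
clock: 30.87
tool_pos: [0.5067, 0.2911, 0.1534]
tcp_rot: [0.827, 0.562, 0.006, 0.002]
force: [0.3, 1.0, -3.3]
opening: 0.0221
```

```bash
python3 - <<'E'
from ik import *
s=stt();delta([.5214,.0713,.15],down(68.4))
E
```

```text
t 30.87 q [0.327 0.138 1.781 0.    1.211 0.704] pos [506.7 291.1 153.4] xhead 68.4 z [ 0.012  0.004 -1.   ] F [ 0.3  1.  -3.3] T [-0.1   0.   -0.03] open 22.1
shift [-199.    94.5    2.6] turn [ 0.0095 -0.0084  0.0003] rows 5.3
```

Call:
{"method": "send_rows", "body": {"steps": [[[-22, 10, 0], [0.0095, -0.0084, 0]], [[-33, 16, 0], [0, 0, 0]], [[-36, 17, 0], [0, 0, 0]], [[-36, 17, 0], [0, 0, 0]], [[-36, 17, 1], [0, 0, 0]], [[-36, 17, 1], [0, 0, 0]], [[0, 0, 0], [0, 0, 0]], [[0, 0, 0], [0, 0, 0]]]}}

```text
clock: 31.53
tool_pos: [0.5175, 0.0687, 0.1454]
tcp_rot: [0.828, 0.56, -0.005, -0.002]
force: [-0.4, -0.8, -4.0]
opening: 0.022
```

```bash
python3 - <<'E'
from ik import *
s=stt();delta([.5214,.0713,.105],down(68.4));snap('side','side21');snap('scene','scene21')
b=load('side21')['img'];a=load('scene21')['img'];cv2.imwrite('pics/k21.png',np.hstack([cv2.resize(b[170:390,150:370],(400,400),interpolation=2),cv2.resize(a[130:330,290:490],(400,400),interpolation=2)]))
E
```

```text
t 31.53 q [-0.083  0.016  1.926 -0.004  1.21   0.299] pos [517.5  68.7 145.4] xhead 68.2 z [-0.01  -0.003 -1.   ] F [-0.4 -0.8 -4. ] T [-0.1  -0.02  0.05] open 22.0
shift [ 4.1  3.  40.4] turn [-0.0087  0.0063 -0.0039] rows 1.0
```

View pics/k21.png

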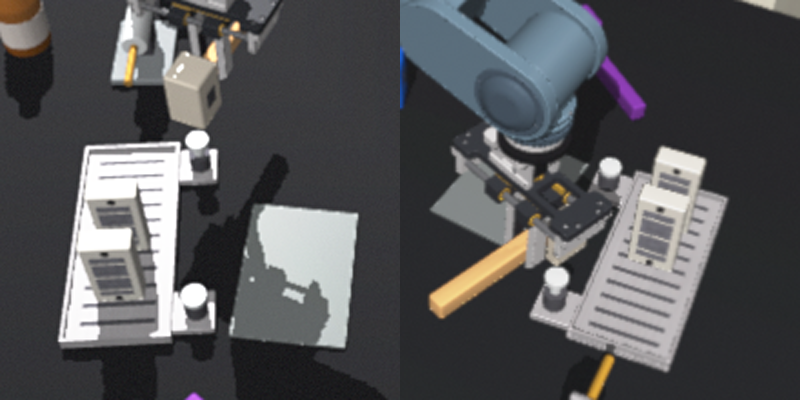

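Pin a's head has dropped (scene crop y 157 → 170). Lowering over pin b.

Call:
{"method": "send_rows", "body": {"steps": [[[2, 1.5, 14], [-0.0087, 0.0063, -0.002]], [[2, 1.5, 16], [0, 0, 0]], [[0, 0, 10], [0, 0, 0]], [[0, 0, 0], [0, 0, 0]], [[0, 0, 0], [0, 0, 0]]]}}

```text
clock: 32.05
tool_pos: [0.5216, 0.0739, 0.1058]
tcp_rot: [0.826, 0.564, -0.0, 0.0]
force: [-0.3, -0.3, -2.4]
opening: 0.0218
```

```bash
python3 - <<'E'
from ik import *
s=stt();snap('side','side22');
b=load('side22')['img'];cv2.imwrite('pics/k22.png',cv2.resize(b[170:290,200:320],(500,500),interpolation=2))
E
```

```text
t 32.05 q [-0.075  0.074  1.946 -0.     1.122  0.299] pos [521.6  73.9 105.8] xhead 68.6 z [-0. -0. -1.] F [-0.3 -0.3 -2.4] T [-0.19  0.03  0.04] open 21.8
```

View pics/k22.png

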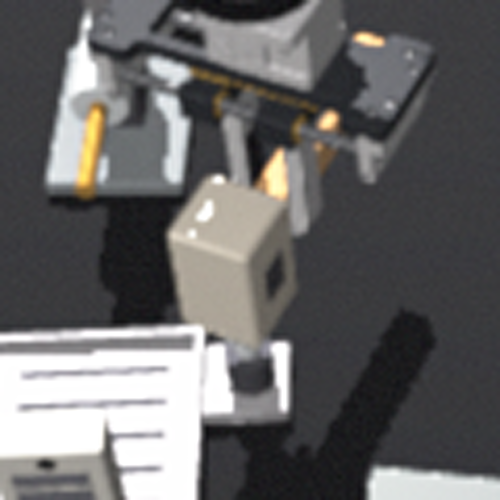

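Call:
{"method": "send_rows", "body": {"steps": [[[0, 0, 18], [0, 0, 0]], [[0, 0, 17], [0, 0, 0]], [[0, 0, 0], [0, 0, 0]], [[0, 0, 1.5], [0, 0, 0]], [[0, 0, 0], [0, 0, 0]]]}}

```text
clock: 32.52
tool_pos: [0.5232, 0.0729, 0.0716]
tcp_rot: [0.826, 0.563, 0.001, 0.001]
force: [-0.8, -0.7, 1.0]
opening: 0.0216
```

Call:
{"method": "send_rows", "body": {"steps": [[[0, 0, 1.5], [0, 0, 0]], [[0, 0, 0], [0, 0, 0]]]}}

```text
clock: 32.68
tool_pos: [0.5234, 0.0726, 0.071]
tcp_rot: [0.826, 0.563, 0.001, 0.001]
force: [-3.0, -1.1, 9.0]
opening: 0.0217
```

Call:
{"method": "send_rows", "body": {"steps": [[[0, 0, -10], [0, 0, 0]], [[0, 0, -25], [0, 0, 0]], [[0, 0, -30], [0, 0, 0]], [[-10, 0, -35], [0, 0, 0]], [[-20, 0, -25], [0, 0, 0]], [[-20, -20, 0], [0, 0, 0]], [[0, -30, 0], [0, 0, 0]], [[0, -20, 0], [0, 0, 0]], [[0, 0, 0], [0, 0, 0]]]}}

```text
clock: 33.43
tool_pos: [0.4355, 0.0531, 0.1929]
tcp_rot: [0.826, 0.563, -0.0, -0.0]
force: [-0.6, -0.2, -3.7]
opening: 0.022
```

```bash
python3 - <<'E'
from ik import *
s=stt();snap('side','side23');snap('scene','scene23')
b=load('side23')['img'];a=load('scene23')['img'];cv2.imwrite('pics/k23.png',np.hstack([cv2.resize(b[230:370,180:320],(400,400),interpolation=2),cv2.resize(a[180:320,330:470],(400,400),interpolation=2)]))
E
```

```text
t 33.43 q [-0.138 -0.266  2.088  0.     1.32   0.236] pos [435.5  53.1 192.9] xhead 68.6 z [-0.  0. -1.] F [-0.6 -0.2 -3.7] T [-0.18  0.07  0.06] open 22.0
```

View pics/k23.png

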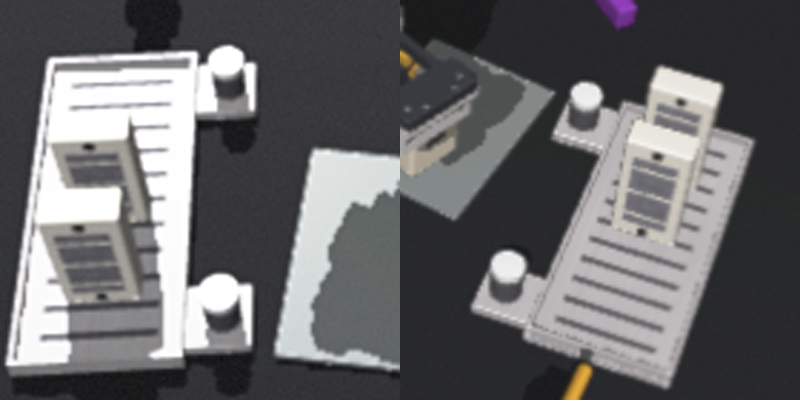

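Triangulating the pin tops to measure how deep they are (head tops should be 50 mm up).

```bash
python3 - <<'E'
from ik import *
def top(c,box,thr):
    x0,y0,x1,y1=box;g=cv2.cvtColor(c['img'],cv2.COLOR_BGR2GRAY)[y0:y1,x0:x1]
    gg=cv2.resize(g,None,fx=1,fy=1);return gg
for t in ('0','23'):
    sc,si=load('scene'+t),load('side'+t)
    cv2.imwrite('pics/p%s.png'%t,np.vstack([np.hstack([cv2.resize(c['img'][y-18:y+18,x-18:x+18],(290,290),interpolation=cv2.INTER_CUBIC) for c,x,y in ((sc,395,216),(sc,368,276))]),np.hstack([cv2.resize(c['img'][y-18:y+18,x-18:x+18],(290,290),interpolation=cv2.INTER_CUBIC) for c,x,y in ((si,257,333),(si,260,256))])]))
cv2.imwrite('pics/p.png',cv2.resize(np.hstack([cv2.imread('pics/p0.png'),cv2.imread('pics/p23.png')]),(800,400)))
# projected position of head-top centre for heights
sc,si=load('scene23'),load('side23')
for n,x,y in (('a',.5229,.3395),('b',.5415,.122)):
    print(n,[(h,proj(sc,[x,y,h]).round(1),proj(si,[x,y,h]).round(1)) for h in (.05,.054,.07)])
E
```

```text
a [(0.05, array([394.8, 212.4]), array([256. , 331.4])), (0.054, array([395. , 211.3]), array([255.8, 330.5])), (0.07, array([395.6, 207.2]), array([255.1, 326.8]))]
b [(0.05, array([367.6, 271.5]), array([258.6, 251. ])), (0.054, array([367.7, 270.5]), array([258.5, 250. ])), (0.07, array([368.2, 266.5]), array([257.8, 245.9]))]
```

View pics/p.png

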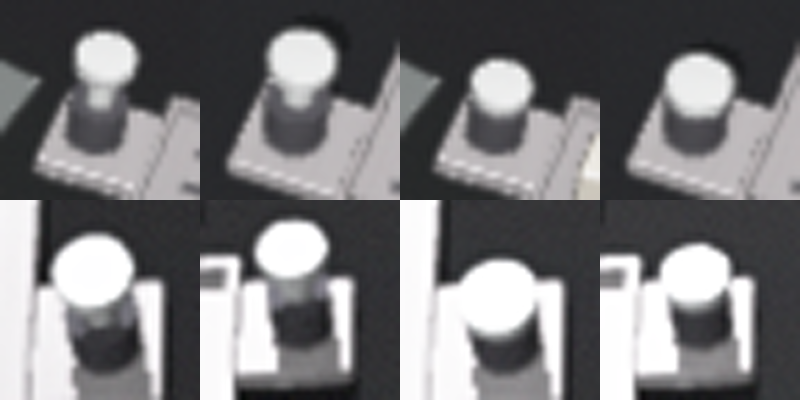

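Both heads dropped 5 px, which matches 20 mm, and seat on their sleeves. Returning the mallet to the middle of the mat.

```bash
python3 - <<'E'
from ik import *
delta([.384,.229,.10],down(68.4))
print(ik(np.array([.384,.229,.029]),down(68.4),[.3,0,2.1,0,1,.7]))
E
```

```text
shift [ 144.6 -115.6   93.4] turn [ 0.0029 -0.0004  0.0025] rows 5.0
(array([ 2.83073620e-01, -3.62292241e-03,  2.19061577e+00, -1.83035192e-14,
        9.54599809e-01,  6.60064739e-01]), np.float64(2.897052343843809e-14))
```

Call:
{"method": "send_rows", "body": {"steps": [[[20, -16, 5], [0, 0, 0]], [[28, -23, 10], [0, 0, 0]], [[29, -23, 20], [0, 0, 0]], [[29, -23, 25], [0, 0, 0]], [[28, -23, 25], [0, 0, 0]], [[11, -8, 10], [0, 0, 0]], [[0, 0, 0], [0, 0, 0]], [[0, 0, 0], [0, 0, 0]]]}}

```text
clock: 34.2
tool_pos: [0.3856, 0.2252, 0.101]
tcp_rot: [0.826, 0.564, -0.0, 0.001]
force: [1.0, -0.5, -3.4]
opening: 0.022
```

```bash
python3 - <<'E'
from ik import *
stt();delta([.384,.229,.0282],down(68.4))
E
```

```text
t 34.2 q [ 2.740e-01 -1.190e-01  2.144e+00 -1.000e-03  1.116e+00  6.480e-01] pos [385.6 225.2 101. ] xhead 68.6 z [ 0.001 -0.001 -1.   ] F [ 1.  -0.5 -3.4] T [-0.1  -0.   -0.02] open 22.0
shift [ 3.1 -3.  72.8] turn [0.001  0.0009 0.0039] rows 1.7
```

Call:
{"method": "send_rows", "body": {"steps": [[[2, -1.5, 25], [0, 0, 0]], [[1, -1.5, 25], [0, 0, 0]], [[0, 0, 12], [0, 0, 0]], [[0, 0, 5], [0, 0, 0]], [[0, 0, 3], [0, 0, 0]], [[0, 0, 1.5], [0, 0, 0]], [[0, 0, 0], [0, 0, 0]]]}}

```text
clock: 34.78
tool_pos: [0.3854, 0.2286, 0.031]
tcp_rot: [0.827, 0.563, 0.002, 0.001]
force: [0.9, 0.2, -3.6]
opening: 0.0218
```

```bash
python3 - <<'E'
from ik import *
stt()
E
```

```text
t 34.78 q [ 2.820e-01  1.500e-02  2.171e+00 -1.000e-03  9.520e-01  6.590e-01] pos [385.4 228.6  31. ] xhead 68.5 z [ 0.004  0.    -1.   ] F [ 0.9  0.2 -3.6] T [-0.15 -0.03  0.  ] open 21.8
```

Call:
{"method": "send_rows", "body": {"steps": [[[0, 0, 1], [0, 0, 0]], [[0, 0, 1], [0, 0, 0]], [[0, 0, 0.8], [0, 0, 0]], [[0, 0, 0], [0, 0, 0]]]}}

```text
clock: 35.12
tool_pos: [0.3844, 0.2288, 0.0275]
tcp_rot: [0.826, 0.563, 0.001, 0.001]
force: [0.6, -0.5, -2.7]
opening: 0.0216
```

Call:
{"method": "send_rows", "body": {"steps": [[[0, 0, 0], [0, 0, 0]], [[0, 0, 0], [0, 0, 0]], [[0, 0, 0], [0, 0, 0]], [[0, 0, 0], [0, 0, 0]], [[0, 0, 0], [0, 0, 0]], [[0, 0, 0], [0, 0, 0]]], "hand": 60}}

```text
clock: 35.62
tool_pos: [0.384, 0.2288, 0.0272]
tcp_rot: [0.827, 0.563, 0.001, 0.001]
force: [-0.3, 0.3, 0.2]
opening: 0.0558
```

Call:
{"method": "send_rows", "body": {"steps": [[[0, 0, -12], [0, 0, 0]], [[0, 0, -30], [0, 0, 0]], [[0, 0, -40], [0, 0, 0]], [[0, 0, -40], [0, 0, 0]], [[0, 0, -40], [0, 0, 0]], [[0, 0, -40], [0, 0, 0]], [[0, 0, -20], [0, 0, 0]], [[0, 0, 0], [0, 0, 0]]], "hand": 100}}

```text
clock: 36.28
tool_pos: [0.3863, 0.2297, 0.2552]
tcp_rot: [0.826, 0.563, 0.006, 0.002]
force: [0.5, -0.0, -0.2]
opening: 0.094
```

```bash
python3 - <<'E'
from ik import *
stt();snap('side','side24');snap('scene','scene24')
b=load('side24')['img'];a=load('scene24')['img'];cv2.imwrite('pics/k24.png',np.hstack([cv2.resize(b[170:390,150:370],(400,400),interpolation=2),cv2.resize(a[130:330,280:480],(400,400),interpolation=2)]))
E
```

```text
t 36.28 q [ 2.840e-01 -2.990e-01  2.000e+00 -1.000e-03  1.428e+00  6.590e-01] pos [386.3 229.7 255.2] xhead 68.5 z [ 0.013  0.003 -1.   ] F [ 0.5 -0.  -0.2] T [-0.02 -0.02 -0.02] open 94.0
```

View pics/k24.png

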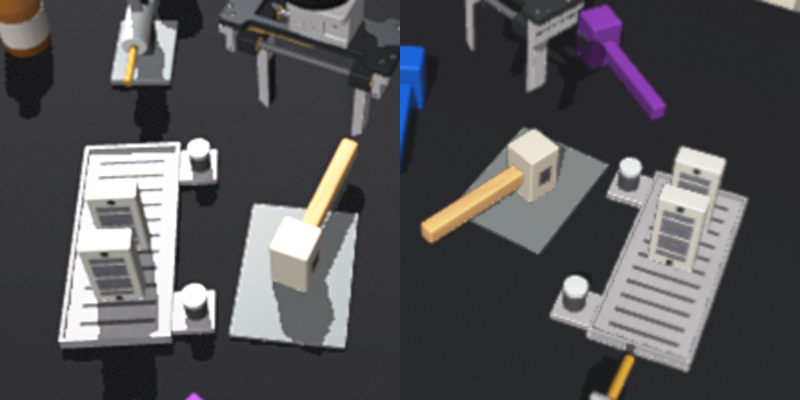

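```bash
python3 - <<'E'
from ik import *
delta([.56,-.11,.31],down(1.6))
print(ik(np.array([.56,-.11,.31]),down(1.6),[-.2,0,2,0,1.4,1.2]),ik(np.array([.651,-.111,.123]),down(1.6),[-.2,0,2,0,1.4,1.2]))
E
```

```text
shift [-250.7  288.4  -60.2] turn [ 0.0019 -0.0024  1.1679] rows 9.3
(array([-3.92620072e-01, -3.10754881e-03,  1.63886694e+00,  1.17693695e-12,
        1.50583326e+00,  1.15025099e+00]), np.float64(9.558517322837823e-12)) (array([-3.40272677e-01,  3.43334391e-01,  1.59424656e+00,  2.71853066e-10,
        1.20401170e+00,  1.20259838e+00]), np.float64(1.630507278122497e-09))
```

Call:
{"method": "send_rows", "body": {"steps": [[[-24, 28, -6], [0, 0, 0]], [[-25, 29, -6], [0, 0, 0]], [[-25, 29, -6], [0, 0, 0]], [[-25, 29, -6], [0, 0, 0]], [[-25, 29, -6], [0, 0, 0]], [[-25, 29, -6], [0, 0, 0]], [[-25, 29, -6], [0, 0, 0]], [[-25, 29, -6], [0, 0, 0]], [[-25, 29, -6], [0, 0, 0]], [[-25, 29, -6], [0, 0, 0]]]}}

```text
clock: 37.22
tool_pos: [0.5607, -0.1102, 0.3064]
tcp_rot: [0.827, 0.563, -0.001, -0.002]
force: [0.3, 0.6, 0.5]
opening: 0.0939
```

Call:
{"method": "send_rows", "body": {"steps": [[[0, 0, 0], [0, 0, 0.117]], [[0, 0, 0], [0, 0, 0.117]], [[0, 0, 0], [0, 0, 0.117]], [[0, 0, 0], [0, 0, 0.117]], [[0, 0, 0], [0, 0, 0.117]], [[0, 0, 0], [0, 0, 0.117]], [[0, 0, 0], [0, 0, 0.117]], [[0, 0, 0], [0, 0, 0.117]], [[0, 0, 0], [0, 0, 0.117]], [[0, 0, 0], [0, 0, 0.117]]]}}

```text
clock: 38.05
tool_pos: [0.5601, -0.1083, 0.306]
tcp_rot: [1.0, 0.01, -0.002, -0.001]
force: [-0.4, 0.5, 0.9]
opening: 0.0941
```

```bash
python3 - <<'E'
from ik import *
stt();snap('wrist','wrist25')
E
```

```text
t 38.05 q [-0.39  -0.005  1.649  0.     1.502  1.161] pos [ 560.1 -108.3  306. ] xhead 1.1 z [-0.003  0.002 -1.   ] F [-0.4  0.5  0.9] T [ 0.09  0.05 -0.02] open 94.1
```

View pics/wrist25.png

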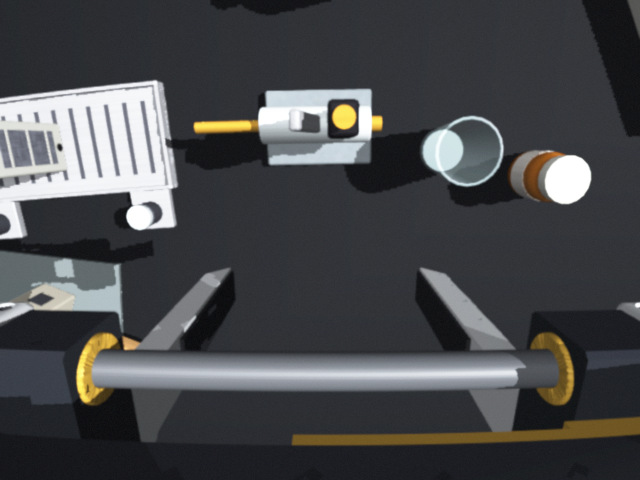

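Wrist view: stub (344,116), trigger top (297,119), nozzle tip (196,127), rear knob (380,123).

```bash
python3 - <<'E'
from ik import *
w=load('wrist25');sc,si=load('scene24'),load('side24')
print('stub',onz(w,(344,116),.185),'trig',onz(w,(297,119),.162),'noz',onz(w,(196,127),.078),'rear',onz(w,(381,123),.078))
S2=lambda x,y:(300+x/4.5,290+y/4.5);I2=lambda x,y:(190+x/3.5,90+y/3.5)
print(tri(w,(344,116),sc,S2(327,214)),tri(w,(344,116),si,I2(110,185)))
n=onz(w,(196,127),.078);s=onz(w,(344,116),.185);d=n-s;print('heading',np.degrees(np.arctan2(d[1],d[0])),np.linalg.norm(d[:2]))
h=np.degrees(np.arctan2(d[1],d[0]));g=s+.008*u(h);g[2]=.146;T=gp(g,down(h-90));print('squeeze',g,T);delta(T+[0,0,.11],down(h-90));delta(T,down(h-90))
E
```

```text
stub [ 0.65144681 -0.12067614  0.185     ] trig [ 0.64995498 -0.0824545   0.162     ] noz [0.64581832 0.03195468 0.078     ] rear [ 0.65307498 -0.16506047  0.078     ]
(array([ 0.65224376, -0.1202098 ,  0.18695353]), np.float64(0.0020221379217665756)) (array([ 0.65134178, -0.12078877,  0.18361606]), np.float64(0.0004233231607865781))
heading 92.11190875593466 0.15273456558476456
squeeze [ 0.651152   -0.11268157  0.146     ] [ 0.651152   -0.11268157  0.127     ]
shift [91.2  5.9 68.8] turn [-0.0017  0.0033 -0.0205] rows 2.7
shift [ 91.6   6.1 178.8] turn [-0.0017  0.0033 -0.0205] rows 4.8
```

Call:
{"method": "send_rows", "body": {"steps": [[[28, 0, 20], [-0.0017, 0.0033, -0.01]], [[31, 0.5, 24], [0, 0, -0.0105]], [[31, 0.5, 24], [0, 0, 0]], [[0, 0, 0], [0, 0, 0]], [[0, 0, 0], [0, 0, 0]]]}}

```text
clock: 38.52
tool_pos: [0.6498, -0.1057, 0.2356]
tcp_rot: [1.0, 0.024, -0.002, -0.001]
force: [-0.0, -0.2, 0.3]
opening: 0.0941
```

```bash
python3 - <<'E'
from ik import *
stt();snap('wrist','wrist26');delta([.6510,-.1077,.127],down(2.1))
E
```

```text
t 38.52 q [-0.333  0.245  1.503 -0.     1.399  1.189] pos [ 649.8 -105.7  235.6] xhead 2.8 z [-0.005  0.001 -1.   ] F [-0.  -0.2  0.3] T [ 0.02  0.08 -0.02] open 94.1
shift [  0.5   1.5 112. ] turn [ 0.0005 -0.0003  0.0114] rows 2.7
```

View pics/wrist26.png

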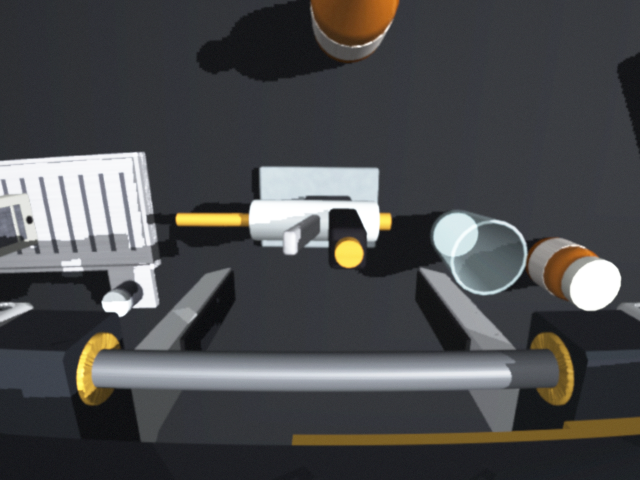

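Call:
{"method": "send_rows", "body": {"steps": [[[0.5, 1, 25], [0, 0, 0.008]], [[0, 0.5, 30], [0, 0, 0]], [[0, 0, 25], [0, 0, 0]], [[0, 0, 15], [0, 0, 0]], [[0, 0, 9], [0, 0, 0]], [[0, 0, 5], [0, 0, 0]], [[0, 0, 0], [0, 0, 0]], [[0, 0, 0], [0, 0, 0]]]}}

```text
clock: 39.23
tool_pos: [0.6532, -0.1086, 0.1348]
tcp_rot: [1.0, 0.019, 0.004, 0.002]
force: [0.5, 0.4, 0.0]
opening: 0.094
```

```bash
python3 - <<'E'
from ik import *
stt();snap('wrist','wrist27');delta([.6511,-.1127,.127],down(2.1))
E
```

```text
t 39.23 q [-0.336  0.334  1.583 -0.     1.216  1.197] pos [ 653.2 -108.6  134.8] xhead 2.2 z [ 0.008 -0.003 -1.   ] F [0.5 0.4 0. ] T [ 0.03  0.01 -0.01] open 94.0
shift [-2.6  4.   8. ] turn [ 0.0034 -0.008   0.0019] rows 0.2
```

View pics/wrist27.png

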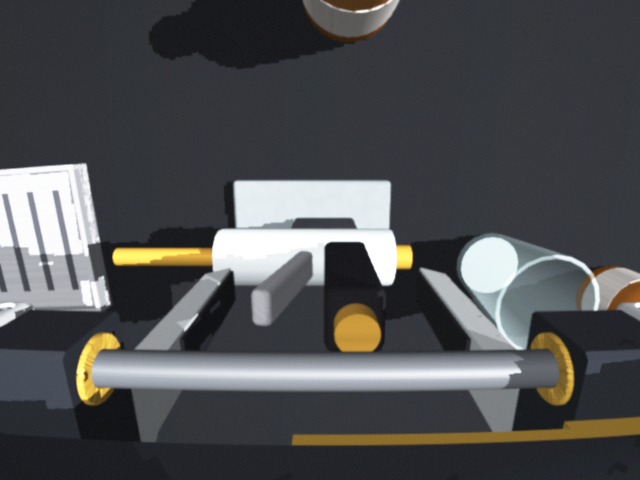

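Trigger and grip sit between the fingers. Final shift to the squeeze centre, then close.

Call:
{"method": "send_rows", "body": {"steps": [[[-2, 4.3, 5], [0, -0.007, 0]], [[0, 0, 3.5], [0, 0, 0]], [[0, 0, 0], [0, 0, 0]], [[0, 0, 0], [0, 0, 0]]]}}

```text
clock: 39.62
tool_pos: [0.6505, -0.1127, 0.1241]
tcp_rot: [1.0, 0.019, -0.001, 0.001]
force: [0.1, 0.3, 0.2]
opening: 0.0941
```

```bash
python3 - <<'E'
from ik import *
stt();delta([.6511,-.1127,.127],down(2.1))
E
```

```text
t 39.62 q [-0.342  0.348  1.587 -0.003  1.209  1.192] pos [ 650.5 -112.7  124.1] xhead 2.2 z [-0.002 -0.002 -1.   ] F [0.1 0.3 0.2] T [ 0.04 -0.02  0.04] open 94.1
shift [ 0.6  0.  -2.9] turn [0.002  0.0025 0.0015] rows 0.1
```

Call:
{"method": "send_rows", "body": {"steps": [[[0, 0, 0], [0, 0, 0]], [[0, 0, 0], [0, 0, 0]], [[0, 0, 0], [0, 0, 0]], [[0, 0, 0], [0, 0, 0]], [[0, 0, 0], [0, 0, 0]], [[0, 0, 0], [0, 0, 0]], [[0, 0, 0], [0, 0, 0]], [[0, 0, 0], [0, 0, 0]], [[0, 0, 0], [0, 0, 0]], [[0, 0, 0], [0, 0, 0]]], "hand": 0}}

```text
clock: 40.45
tool_pos: [0.6513, -0.1133, 0.1253]
tcp_rot: [1.0, 0.019, -0.0, 0.001]
force: [0.9, -1.8, 3.4]
opening: 0.0413
```

Call:
{"method": "send_rows", "body": {"steps": [[[0, 0, 0], [0, 0, 0]], [[0, 0, 0], [0, 0, 0]]]}}

```text
clock: 40.62
tool_pos: [0.6513, -0.1133, 0.1253]
tcp_rot: [1.0, 0.019, -0.0, 0.001]
force: [0.7, -1.5, 6.0]
opening: 0.0413
```

```bash
python3 - <<'E'
from ik import *
stt();snap('wrist','wrist28');snap('side','side28')
b=load('side28')['img'];cv2.imwrite('pics/k28.png',np.hstack([cv2.resize(b[90:240,170:320],(400,400),interpolation=2),cv2.resize(load('wrist28')['img'][170:470,170:470],(400,400))]))
E
```

```text
t 40.62 q [-0.342  0.347  1.585 -0.003  1.209  1.192] pos [ 651.3 -113.3  125.3] xhead 2.2 z [-0.    -0.003 -1.   ] F [ 0.7 -1.5  6. ] T [ 0.7  -0.03  0.08] open 41.3
```

View pics/k28.png

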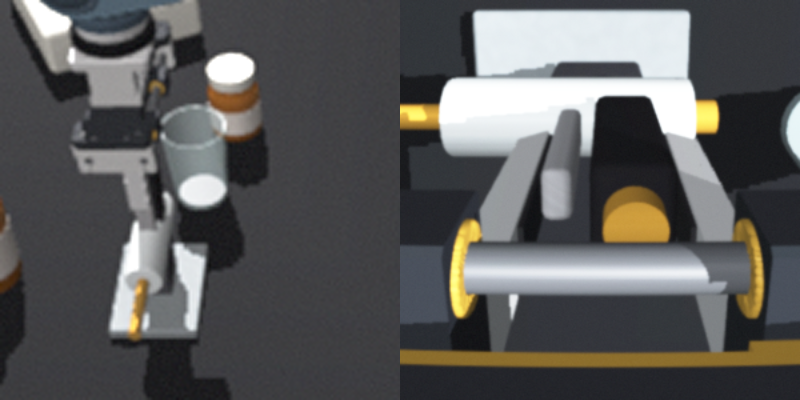

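Opening 41.3 mm (42 mm means fully squeezed), so the trigger is right in. Holding about 3 s, then releasing.

Call:
{"method": "send_rows", "body": {"steps": [[[0, 0, 0], [0, 0, 0]], [[0, 0, 0], [0, 0, 0]], [[0, 0, 0], [0, 0, 0]], [[0, 0, 0], [0, 0, 0]], [[0, 0, 0], [0, 0, 0]], [[0, 0, 0], [0, 0, 0]], [[0, 0, 0], [0, 0, 0]], [[0, 0, 0], [0, 0, 0]], [[0, 0, 0], [0, 0, 0]], [[0, 0, 0], [0, 0, 0]]]}}

```text
clock: 41.55
tool_pos: [0.6513, -0.1133, 0.1253]
tcp_rot: [1.0, 0.019, -0.0, 0.001]
force: [0.6, -2.5, 5.6]
opening: 0.0415
```

Call:
{"method": "send_rows", "body": {"steps": [[[0, 0, 0], [0, 0, 0]], [[0, 0, 0], [0, 0, 0]], [[0, 0, 0], [0, 0, 0]], [[0, 0, 0], [0, 0, 0]], [[0, 0, 0], [0, 0, 0]], [[0, 0, 0], [0, 0, 0]], [[0, 0, 0], [0, 0, 0]], [[0, 0, 0], [0, 0, 0]], [[0, 0, 0], [0, 0, 0]], [[0, 0, 0], [0, 0, 0]]]}}

```text
clock: 42.38
tool_pos: [0.6514, -0.1133, 0.1253]
tcp_rot: [1.0, 0.019, -0.0, 0.001]
force: [0.7, -2.5, 5.5]
opening: 0.0417
```

Call:
{"method": "send_rows", "body": {"steps": [[[0, 0, 0], [0, 0, 0]], [[0, 0, 0], [0, 0, 0]], [[0, 0, 0], [0, 0, 0]], [[0, 0, 0], [0, 0, 0]], [[0, 0, 0], [0, 0, 0]], [[0, 0, 0], [0, 0, 0]], [[0, 0, 0], [0, 0, 0]], [[0, 0, 0], [0, 0, 0]], [[0, 0, 0], [0, 0, 0]], [[0, 0, 0], [0, 0, 0]]]}}

```text
clock: 43.22
tool_pos: [0.6514, -0.1133, 0.1253]
tcp_rot: [1.0, 0.019, -0.0, 0.001]
force: [0.1, -1.4, 5.7]
opening: 0.0417
```

Call:
{"method": "send_rows", "body": {"steps": [[[0, 0, 0], [0, 0, 0]], [[0, 0, 0], [0, 0, 0]], [[0, 0, 0], [0, 0, 0]], [[0, 0, 0], [0, 0, 0]], [[0, 0, 0], [0, 0, 0]], [[0, 0, 0], [0, 0, 0]], [[0, 0, 0], [0, 0, 0]], [[0, 0, 0], [0, 0, 0]]], "hand": 100}}

```text
clock: 43.88
tool_pos: [0.6505, -0.1132, 0.1243]
tcp_rot: [1.0, 0.019, -0.001, 0.002]
force: [-0.1, -0.0, 1.0]
opening: 0.0912
```

```bash
python3 - <<'E'
from ik import *
stt();snap('wrist','wrist29')
E
```

```text
t 43.88 q [-0.342  0.347  1.587 -0.004  1.209  1.192] pos [ 650.5 -113.2  124.3] xhead 2.2 z [-0.002 -0.003 -1.   ] F [-0.1 -0.   1. ] T [-0.02  0.06 -0.04] open 91.2
```

View pics/wrist29.png

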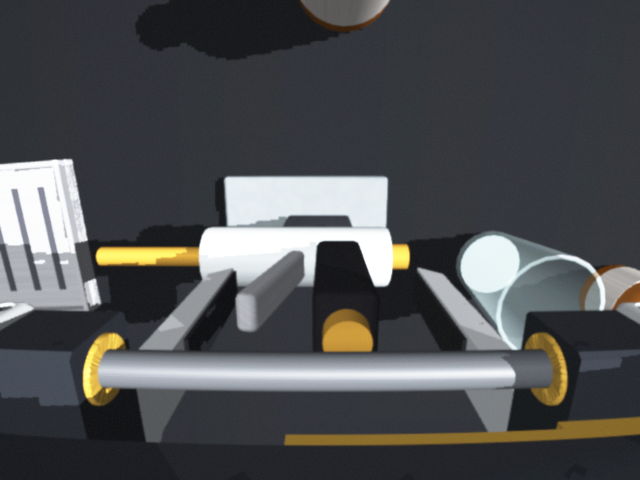

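The trigger is back out. Shift slightly off it and retreat straight up, then back from the bench.

Call:
{"method": "send_rows", "body": {"steps": [[[0, -4, 0], [0, 0, 0]], [[0, 0, -15], [0, 0, 0]], [[0, 0, -30], [0, 0, 0]], [[0, 0, -40], [0, 0, 0]], [[0, 0, -40], [0, 0, 0]], [[0, 0, -40], [0, 0, 0]], [[-40, 0, 0], [0, 0, 0]], [[-40, 0, 0], [0, 0, 0]], [[-40, 0, 0], [0, 0, 0]], [[-30, 20, 0], [0, 0, 0]]]}}

```text
clock: 44.77
tool_pos: [0.4997, -0.132, 0.2913]
tcp_rot: [1.0, 0.021, -0.0, 0.001]
force: [0.3, -1.2, -0.6]
opening: 0.0937
```

Call:
{"method": "send_rows", "body": {"steps": [[[0, 40, 0], [0, 0, 0]], [[0, 40, 0], [0, 0, 0]], [[0, 40, 0], [0, 0, 0]], [[0, 40, 0], [0, 0, 0]], [[0, 0, 0], [0, 0, 0]], [[0, 0, 0], [0, 0, 0]], [[0, 0, 0], [0, 0, 0]]]}}

```text
clock: 45.35
tool_pos: [0.5079, -0.2935, 0.2909]
tcp_rot: [1.0, 0.019, -0.001, 0.001]
force: [0.1, 1.1, -0.0]
opening: 0.0945
```

```bash
python3 - <<'E'
from ik import *
stt();snap('scene','scene30');snap('side','side30')
b=load('side30')['img'];a=load('scene30')['img'];cv2.imwrite('pics/k30.png',np.hstack([cv2.resize(b[90:390,100:400],(400,400),interpolation=2),cv2.resize(a[150:480,230:500],(400,489),interpolation=2)[:400]]))
E
```

```text
t 45.35 q [-0.716  0.039  1.631 -0.003  1.471  0.817] pos [ 507.9 -293.5  290.9] xhead 2.2 z [-0.001 -0.002 -1.   ] F [ 0.1  1.1 -0. ] T [ 0.03 -0.05 -0.03] open 94.5
```

View pics/k30.png

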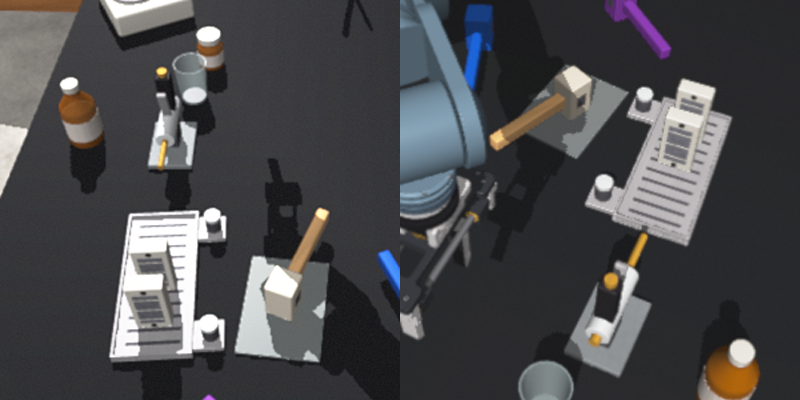

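View pics/scene30.png

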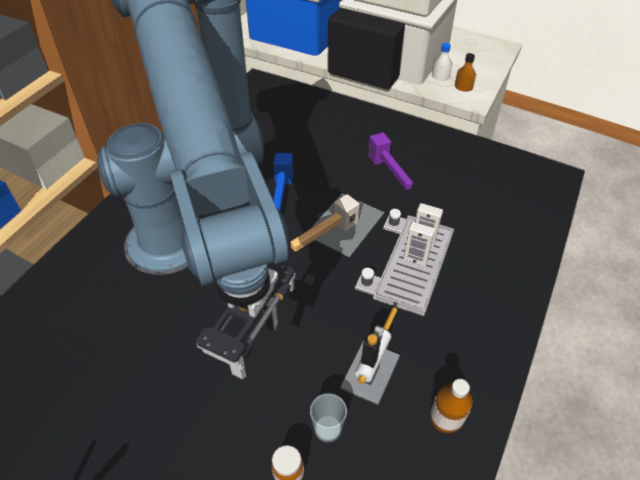

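View pics/side30.png

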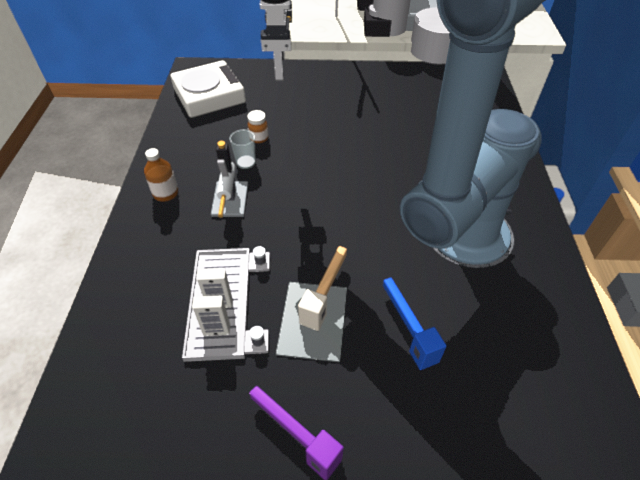

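```bash
python3 - <<'E'
from h import *
for a,b in (('scene0','scene30'),('side0','side30')):
    A,B=load(a)['img'].astype(int),load(b)['img'].astype(int)
    for n,bx in (('beaker',(305,390,350,445)),('jar',(268,440,308,480))) if a[1]=='c' else (('beaker',(228,128,257,170)),('jar',(246,108,272,145))):
        x0,y0,x1,y1=bx;print(a,n,np.abs(A-B)[y0:y1,x0:x1].mean().round(2))
sc,si=load('scene30'),load('side30')
# mallet head top centre: scene crop(573,80)->, side crop (282,281)
p,e=tri(sc,(230+(573-400)*.675,150+78*.675),si,(100+283*.75,90+279*.75));print('mallet head top',p,e)
E
```

```text
scene0 beaker 0.57
scene0 jar 0.52
side0 beaker 11.9
side0 jar 9.22
mallet head top [0.40530262 0.27841299 0.08614746] 0.002517149146679334
```

No third cassette anywhere. The mallet head is at (405,278) on the mat (centre about (403,278)), its top 86 mm up. Beaker and jar look the same as at the start. Handing in.

```bash
python3 - <<'E'
from h import *
print(arm.hand_in())
E
```

```text
the job is handed in; nothing more can be done
None
```

The job is done and handed in at about 45 s of the 210 s allowed; no verdict was reported. Two cassettes were on the bench, and I saw no third in any view.

- **Cassettes:** I stood both on end inside the tray. In the last pictures they still stand upright, clear of each other.
- **Pins:** I knocked both down with the off-white mallet. Each head dropped about 5 px in the scene and side views, which matches the full 20 mm. At the end each pin resisted a steady push of about 13–15 N from the mallet.
- **Trigger:** I squeezed it for about 3 s with the finger opening at 41.3–41.7 mm (42 mm is squeezed right in), then let it go. The last wrist picture showed it leaning out again.
- **Mallet:** It is back on the mat, its head at (405, 278) mm against a mat centre of about (403, 278). It did not appear to have been knocked aside.
- **Robot:** The gripper was open and clear of everything, with no force on it.

**Checks that disagreed:**
- The outline of cassette 2 came out too long (137 mm), so I used its two holes instead.
- One side-view pick of the mallet handle's end gave the wrong height (37 mm instead of 59 mm), so I dropped it.
- In the scene view the beaker and jar match the starting picture. In the side view their patches differ in brightness, which I put down to shadow, since they sit in the same places.

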